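Ratchet the reed-plate clamp tight

ROBOT

A 6-joint arm with a two-finger parallel gripper is mounted at the origin on the work surface. World frame = base frame: x ahead of the robot, y to its left, z up, the work surface at z = 0. Lengths are in m, angles in rad, forces in N, time in s.
With the tool pointing down it reaches from about 0.3 to 0.85 m from the base axis. Payload 5.4 kg.
Tool frame: the origin (TCP) lies between the finger pads; the fingertips stand 11 mm ahead of it and the grasp point (between the pads) lies 8 mm behind it; z points along the fingers, y is the line along which they close (so a half turn about z gives the same grasp; the last joint's range is limited). The gripper opens to 85 mm and grips with 20 to 120 N. Pads are 22 mm wide; open, the fingers measure 114 mm over their backs; the gripper's body (76 mm by 85 mm) begins 54 mm behind the grasp point. The pads swing forward as they close: fully open they stand 13 mm farther back than shut.
Start: joints at [-0.21, 0.158, 1.597, -0, 1.386, -0.21], TCP at [0.575, -0, 0.242] pointing down, gripper open.
Joint ranges: [-2.91, 2.91], [-0.94, 2.29], [0.18, 2.7], [-1.29, 4.43], [0.17, 2.64], [-3, 3]. Speed limits (rad/s): [2.57, 2.57, 3.14, 3.14, 3.14, 3.14].

INTERFACE

Orientations are given as a rotation vector (axis times angle).
In Python, from workcell import ctrl gives the robot as it stands.
- The arm moves only by the tool play_rows, never from a script. Its argument "moves" is a list of rows, each a list of 2 entries, a list of its own where there are three numbers: the shift along the tool's x, y, z in mm, then the turn, a rotation vector about the tool's x, y, z in rad. In form: [[[x, y, z], [wx, wy, wz]], ...]. A call has 1 to 20 rows; each row is the pose to reach, as a shift and turn from the pose commanded when the call began, along the tool's axes at that moment; what a row does not reach only later rows make up. A row lasts 1/8 s, in which the tool goes at most 62.5 mm and 10.7 degrees, less where a joint would pass 70% of its speed; a pose out of reach is approached as far as the arm can. A call with a gripper value outside its range is refused whole. "hand" is the closure, from 0 (fully open) to 1 (shut), set as the call begins (left out, the last holds). The fingers move at their own pace and stop on an object; "grip_force" is the grip in N (left out, the last holds). Time passes only in rows, so rows that repeat a pose let the fingers close. It gives the time, the measured TCP pose, the force, the opening and the grip force at its end, in the units of the state.
- ctrl.sense(): the state, without advancing time (a new reading comes with each control period).
- ctrl.read_camera(name): name is "scene" or "side" or "wrist"; returns a dict with "frame" (384x512x3 uint8, red, green, blue), "fov_y" (degrees; the focal length in pixels is half the picture's height over the tangent of half this angle, whatever the lens; pixels are square), "cx", "cy" (the principal point, pixels), "R" (3x3) and "t" (3): a world point X has camera coordinates R X + t. Camera axes: x right, y down, z forward; pixel columns grow to the right and rows downward; lengths in m; the calibration is good to about 2 mm. A picture is of the moment at which its call begins. There is no depth.
- ctrl.job_done(): hands the job in; it is judged then, once.
Trained networks look in the newest picture that a camera, given by its name, has taken for a name from the list of things; names that differ only in an ending like _2 or _b are one class to them, and where a whole thing is asked for, a point or a joint stands for the part that bears it (a point fixed in the world has none). Each returns a list of dicts, best first, with "conf" (0 to 1); they miss things now and then, are a little off and sometimes report something else, mostly with a low value. They report only what shows in the picture. A call takes as long as a camera call. They do not tell look-alikes from the thing itself.
- ctrl.cut_out(camera, label): "pixels" (384x512 bool, what is visible of it) and "box" ([left, top, width, height] in pixels, round what is visible of it).
The state is a dict: "time": time; "qpos": joint angles; "qvel": joint speeds; "joint_torque": joint torques, N m; "ee_pos": TCP position; "ee_rot": TCP orientation; "ft_force": force on the tool from outside, world axes, zero at the start; "torque": the same for the moment, N m; "gripper_width": finger opening in m; "grasp_force": force on a finger pad.
Only numpy, scipy, OpenCV 4.12 (cv2) and the standard library are available. Lean on these libraries where they do the work, as an engineer would, in place of code of your own. Each camera call takes 0.05 s, during which the arm holds its last target. There are 200 camera calls.

TASK

Take the ratchet wrench from its wooden cradle, fit its socket fully down over the hex head of the reed tester's clamp, and ratchet the clamp clockwise (seen from above) until its finger closes against the reed plate and is tight: at least 0.8 N m on the spindle, never more than 2 N m. Turn the clamp only with the wrench, not with the gripper. Then lift the wrench off and lay it back in its cradle; do not press the tester's chrome button or disturb the comb, cover plate and scraper.

Things in the scene. Friction and masses are not known exactly. Their poses are not given: they have to be found in the camera images.
- ratchet: steel ratchet wrench, loose, 0.4 to 0.7 kg, level in the cradle. Origin: centre of the socket's mouth (lowest point); z up. Handle: 12 x 12 mm bar along -x to x = -174 mm, its centre line 32 mm above the origin. Round head 52 mm across, 25 to 39 mm up. Under it the six-sided socket, 35.5 mm across outer flats; hex hole 27.5 mm across flats, 20.5 mm deep
- socket (a point): centre of the socket's mouth, turning with the socket: the hex hole has flats facing +x, -x and every 60 degrees from there. At the start its x is along the wrench's x (two flats square to the handle). Nothing turns the socket in the head while the wrench is carried
- cradle: wooden cradle fixed on the shelf, holding the wrench. Origin at shelf level, z up, handle side to -x. Base board 6 mm thick, x -185 to +35, y -35 to +35 mm: the socket's mouth stands on it near x = y = 0 (within 6 mm along x at the start). Saddle block x -160 to -135 mm, 32 mm high, 44 mm wide, with two 10 mm high cheeks 20 mm apart, the handle between them
- tester: grey reed tester fixed on the shelf. Origin at shelf level on the clamp's upright axis, z up. Base slab 20 mm high, x -68 to +138, y -73 to +83 mm. The bellows housing, 76 mm high, fills x 60 to 136, y 15 to 81 mm of it (button on top, bellows out to y = 105 mm)
- clamp: steel clamp on the tester's upright axis, origin on it 24 mm above the shelf: hub 46 mm across, 12 mm high; finger 14 mm wide reaching 50 mm out along the clamp's x; on the hub a hex head 26 mm across flats, 36 to 48 mm above the shelf, flats facing +x, -x and every 60 degrees. Turning takes about 0.35 N m; it stays where it is left
- hex (a point): centre of the top of the clamp's hex head, turning with the clamp; z up. With the wrench fully seated the socket's mouth is 12 mm below it, resting on the hub, 36 mm above the shelf. Raised by its handle alone the wrench can tilt and bind on the hex; gripped across its round head (straight over the axis, 25 to 39 mm above the mouth) and with the load let off it comes off straight
- nose (a point): point in the clamp finger 48 mm from the axis, 30 mm above the shelf. The finger starts 92 to 138 degrees counter-clockwise of the tester's x axis; the clamp is closed, against a firm stop, when the finger points along the tester's x and meets the plate's edge
- collar (a point): collar under the clamp's hub, on the axis, 24 mm above the shelf. It is sprung: it twists clockwise 0.1 rad for each N m the wrench puts on the clamp (10 N m per rad), the clamp with it, and springs back when unloaded; then its x is along the tester's x. At 100 mm out on the handle, 0.8 N m is 8 N and 2 N m is 20 N
- button (a joint): chrome push button on the bellows housing, 22 mm across: 0 up, 0.005 m pressed; to be left alone
- button_top (a point): centre of the button's top
- mat: thin cork mat, 200 x 170 x 4 mm, fixed, with the bystanders; origin under its centre
- comb: blue acrylic harmonica comb, 104 x 28 x 7 mm, loose on the mat; leave alone
- cover: round nickel cover plate, 62 mm across, 8 mm high, loose on the mat; leave alone
- scraper: steel scraper with boxwood handle, 140 mm long, 14 mm high, loose on the mat; leave alone
- grip (a point): point on the handle's centre line, 100 mm from the socket axis (wrench frame -100, 0, 32 mm), a good place to grip. Swinging the handle clockwise (from above) drives the socket; counter-clockwise the head slips over 21 clicks a turn with about 0.1 N m of drag. So up to 17 degrees are lost at each reversal, besides about 13 degrees of play of the socket on the hex
- posts (a point): midway between the tops of the tester's two upright guard posts (12 mm thick, tops 90 mm above the shelf, at x = -39, y = +48 and -48 mm in the tester's frame). The wrench handle points to the tester's -x and swings between them: 40 degrees either way
- plate (a point): centre of the top of the brass reed plate, 100 x 28 x 3 mm, fixed in the tester, 29 mm above the shelf; the edge that the clamp's finger meets is at y = -7 mm in the tester's frame
There are look-alikes about, which are no part of the job. Of the things like the cradle, leave any that is turquoise; of the rest the larger one is meant. Of the things shaped like the ratchet, the steel one is meant.

How it is judged:
On the way, in this order (a step that is already met when the one before it is completed fails the run):
1. the wrench's socket is fully down over the clamp's hex (horizontal distance between socket and hex below 0.004 m and z of socket in the frame of hex below -0.009 m and angle between ratchet's own z axis and vertical below 0.12 rad), for 0.1 s.
2. the clamp is closed on the plate and the wrench puts at least 0.8 N m on it (angle between the x axis of collar and the x axis of tester, either way round above 0.08 rad and y of nose in the frame of tester below 0.002 m and x of nose in the frame of tester above 0.03 m and horizontal distance between socket and hex below 0.006 m), for 0.1 s.
At the end, for the whole second after the job is handed in: the clamp finger is closed on the reed plate (its nose within 4 mm of the closed position), and the wrench is off the hex, lying still and level in its cradle: socket on the board within 20 mm of its place, handle in the saddle (y of nose in the frame of tester below 0.004 m and x of nose in the frame of tester above 0.03 m and horizontal distance between ratchet and cradle below 0.02 m and z of ratchet in the frame of cradle below 0.011 m and angle between ratchet's own z axis and vertical below 0.07 rad and angle between the x axis of ratchet and the x axis of cradle, either way round below 0.1 rad and linear speed of ratchet below 0.02 m/s); the robot touches nothing.
It fails at once if the clamp is over-tightened: more than 2 N m on the spindle (angle between the x axis of collar and the x axis of tester, either way round above 0.2 rad).
It fails at once if the clamp is pushed with the gripper (contact force between any of the fingers, the arm and clamp above 3 N).
It fails at once if the chrome button is pressed (value of joint button above 0.002 m).
It fails at once if a bystander is disturbed by more than 15 mm (distance of any of comb, cover, scraper from where it was at the start of the episode above 0.015 m).
It also fails if it takes over 72 s, if anything falls off the work surface, if the arm or the gripper's body presses on something with over 40 N, if the wrist force passes 120 N, or if a joint passes its speed limit or range.

## Working session

There is one attempt and no reset: what is moved stays moved. The work goes in short steps, Python scripts to look and compute and a tool call to move; the robot and the scene stay as the last step left them, time stands still between calls to the robot, and variables do not carry over. Pictures are saved under pics/ and viewed, at most 10 in all, crops included, and the job is handed in when it is done.

Besides the shell and the picture viewer there is one more tool, called as name(argument=value, ...), one argument or row to a line, values as JSON. play_rows: Moves the arm, as the interface text tells. Its arguments: {"type":"object","properties":{"moves":{"type":"array"},"hand":{"type":"number"},"grip_force":{"type":"number"}},"required":["moves"]}

```bash
mkdir -p pics; ls; cat > h.py <<'E'
import numpy as np,cv2
from workcell import ctrl
def cam(n):
    c=ctrl.read_camera(n); c['f']=192/np.tan(np.radians(c['fov_y'])/2); c['R']=np.array(c['R']);c['t']=np.array(c['t']); return c
def proj(c,X):
    p=np.atleast_2d(X)@c['R'].T+c['t']; return np.c_[c['cx']+c['f']*p[:,0]/p[:,2],c['cy']+c['f']*p[:,1]/p[:,2]]
def back(c,uv,z):
    uv=np.atleast_2d(uv).astype(float); d=np.c_[(uv[:,0]-c['cx'])/c['f'],(uv[:,1]-c['cy'])/c['f'],np.ones(len(uv))]@c['R']
    o=-c['R'].T@c['t']; return o+d*((z-o[2])/d[:,2])[:,None]
E
python3 - <<'E'
from h import *
print(ctrl.sense())
for n in ['scene','side','wrist']:
    c=cam(n); cv2.imwrite(f'pics/{n}0.png',c['frame'][:,:,::-1]); print(n,c['f'],c['cx'],c['cy'],-c['R'].T@c['t'])
    for l in ['ratchet','cradle','tester','clamp','button','plate']:
        print(l,[(round(d['conf'],2),d['box']) for d in ctrl.cut_out(n,l)])
a=cv2.imread('pics/scene0.png');b=cv2.imread('pics/side0.png')
cv2.imwrite('pics/a.png',cv2.resize(a,(800,600),interpolation=cv2.INTER_CUBIC));cv2.imwrite('pics/b.png',cv2.resize(b,(800,600),interpolation=cv2.INTER_CUBIC))
E
```

```text
pics
{'time': 0.0, 'qpos': array([-2.10110002e-01,  1.59062900e-01,  1.59825223e+00, -3.52697808e-05,
        1.38617540e+00, -2.10093790e-01]), 'qvel': array([-0.0008356 ,  0.00088279, -0.00140473,  0.00031586,  0.00019049,
        0.00018706]), 'joint_torque': array([ 1.96016467e-04, -3.96006632e+01, -3.31426942e+01, -2.07608541e-04,
        8.36965773e-03, -3.09808388e-05]), 'ee_pos': array([5.74416788e-01, 8.70430906e-05, 2.41299072e-01]), 'ee_rot': array([-2.22033928e+00, -2.22031774e+00,  1.66686033e-03]), 'ft_force': array([-0.58201546,  0.29157589,  0.44523129]), 'torque': array([3.49214545e-02, 1.40690505e-02, 2.99851058e-05]), 'grasp_force': 0.0, 'gripper_width': 0.08533655563744667}
scene 360.13141017221653 257.8245963165559 186.22981186859397 [0.99097328 0.14601287 0.92894822]
ratchet [(0.78, [168.7, 139.0, 39.5, 51.3]), (0.55, [207.5, 82.3, 20.4, 46.4]), (0.41, [251.0, 123.2, 9.9, 18.7]), (0.24, [371.7, 281.0, 25.0, 21.8])]
cradle [(0.86, [164.5, 143.6, 48.2, 52.5]), (0.74, [119.9, 112.4, 42.2, 51.2]), (0.73, [146.7, 207.7, 30.5, 50.6])]
tester [(0.97, [199.6, 207.0, 85.
[... 375 characters left out ...]
68.7, 19.6]), (0.82, [178.1, 207.9, 29.0, 52.0])]
cradle [(0.9, [209.8, 275.0, 71.0, 27.8]), (0.78, [295.6, 253.4, 48.8, 24.3])]
tester [(0.96, [264.5, 168.5, 64.1, 56.2])]
clamp [(0.61, [279.0, 188.9, 11.7, 20.4])]
button []
plate [(0.87, [261.6, 167.9, 68.4, 60.4])]
wrist 277.8815728646196 257.1340441895285 193.25493317610545 [0.57523972 0.06673135 0.37401411]
ratchet [(0.91, [57.9, 358.6, 27.0, 24.7]), (0.84, [56.8, 207.0, 48.3, 75.7])]
cradle [(0.3, [275.6, 172.9, 37.5, 56.2])]
tester [(0.58, [239.2, 128.2, 191.4, 140.0])]
clamp [(0.64, [277.7, 170.1, 30.8, 56.8]), (0.29, [276.5, 171.3, 36.3, 50.9])]
button [(0.62, [386.0, 175.6, 24.6, 21.1])]
plate [(0.65, [239.3, 131.9, 189.0, 137.1])]
```

View pics/a.png

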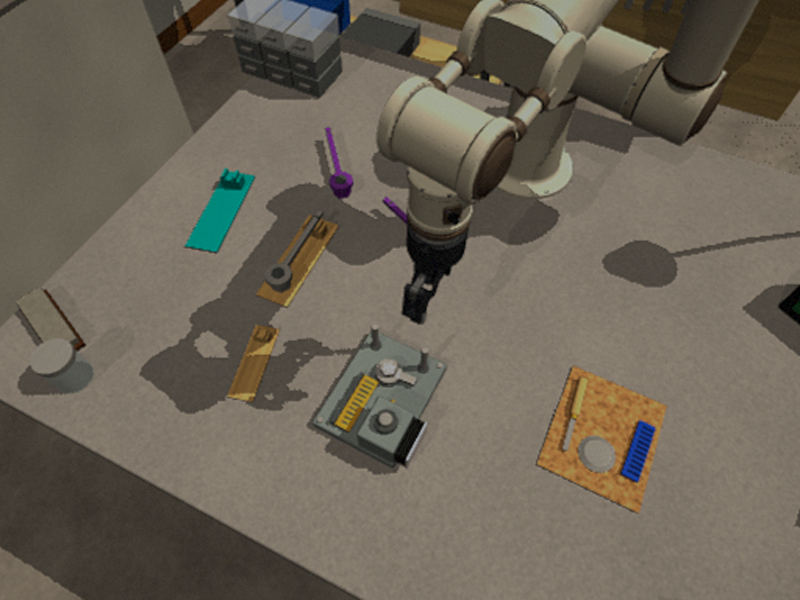

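View pics/b.png

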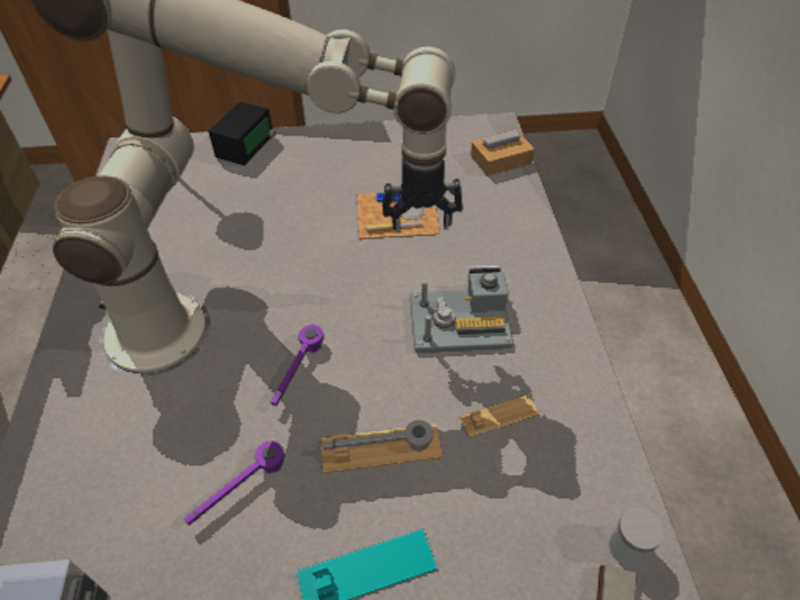

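The scene picture shows these candidates for the wrench, in 800x600 pixels:
- steel, in the wooden cradle: head (279,277)
- purple: (340,183)
- purple: (393,205), partly hidden

Candidates for the cradle:
- turquoise: (222,212), to be left
- large wooden: (300,260)
- small wooden: (255,362)

I choose the steel wrench in the large wooden cradle. The tester is at (385,395), with its clamp at (388,370).

```bash
python3 - <<'E'
from h import *
s=cam('scene'); d=cam('side'); k=.64
P=lambda *a: np.array(a)*k
def tri(a,b):
    A=[]
    for c,uv in((s,a),(d,b)):
        r=np.array([(uv[0]-c['cx'])/c['f'],(uv[1]-c['cy'])/c['f']])
        A+= [np.r_[c['R'][0]-r[0]*c['R'][2], c['t'][0]-r[0]*c['t'][2]],np.r_[c['R'][1]-r[1]*c['R'][2], c['t'][1]-r[1]*c['t'][2]]]
    A=np.array(A); return np.linalg.lstsq(A[:,:3],-A[:,3],rcond=None)[0]
for n,a,b in [('head',P(279,273),P(419,430)),('hend',P(321,212),P(327,443)),('hex',P(388,366),P(443,314)),('postA',P(376,327),P(425,284)),('postB',P(425,350),P(429,318)),('btn',P(386,417),P(489,279)),]:
    print(n,tri(a,b).round(4))
for n,z,uvs in [('cradle corners scene',.006,[P(258,294),P(285,305),P(337,224)]),('tester corners scene z.02',.02,[P(364,333),P(447,369),P(313,424)])]:
    print(n,back(s,uvs,z).round(3))
f=cam('scene')['frame'][125:205,150:230]
cv2.imwrite('pics/c.png',cv2.resize(f[:,:,::-1],(560,560),interpolation=cv2.INTER_CUBIC))
E
```

```text
head [ 0.5357 -0.3219  0.0465]
hend [ 0.367  -0.329   0.0429]
hex [ 0.6179 -0.0498  0.0427]
postA [ 0.5913 -0.0679  0.1463]
postB [ 0.5724 -0.0197  0.0182]
btn [ 0.7187 -0.0039  0.0916]
cradle corners scene [[ 0.574 -0.353  0.006]
 [ 0.572 -0.292  0.006]
 [ 0.352 -0.301  0.006]]
tester corners scene z.02 [[ 0.567 -0.123  0.02 ]
 [ 0.567  0.042  0.02 ]
 [ 0.757 -0.12   0.02 ]]
```

View pics/c.png

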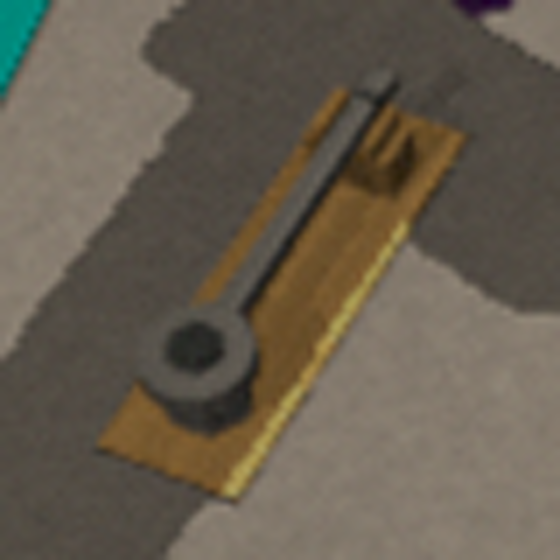

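The crop shows a grey steel wrench, head at scene px (177,177) and handle to (204,137), in the larger wooden cradle. That is the right one.

```bash
python3 - <<'E'
from h import *
from scipy.spatial.transform import Rotation as Ro
s=ctrl.sense(); T=Ro.from_rotvec(s['ee_rot']).as_matrix()
c=cam('wrist'); print('cam axes in tool (rows x,y,z)\n',(c['R']@T).round(3)); print('cam pos in tool',(T.T@(-c['R'].T@c['t']-s['ee_pos'])).round(4))
f=c['frame']; cv2.imwrite('pics/w.png',cv2.resize(f[:,:,::-1],(800,600)))
E
```

```text
cam axes in tool (rows x,y,z)
 [[ 0.     1.    -0.002]
 [-0.965 -0.    -0.264]
 [-0.264  0.002  0.965]]
cam pos in tool [ 0.0667  0.0003 -0.1317]
```

View pics/w.png

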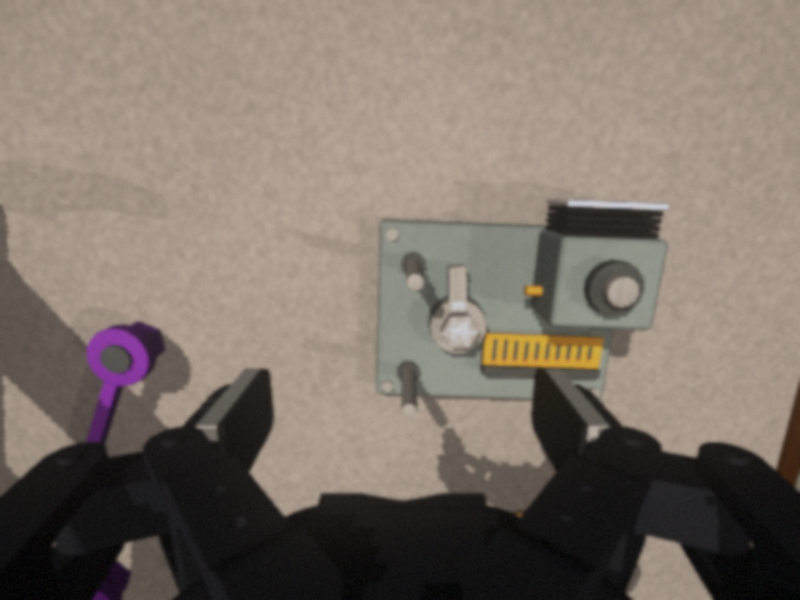

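The wrist picture (800x600) shows:
- hex top at (460,328), with the clamp finger pointing up to (457,268)
- posts at (415,280) and (408,402)
- button at (622,292)
- yellow reed plate at about (543,352)

Next I move over the wrench.

play_rows(
  moves=[
    [[-50, -20, 5], [0, 0, 0]],
    [[-110, -40, 10], [0, 0, 0]],
    [[-170, -65, 15], [0, 0, 0]],
    [[-230, -90, 15], [0, 0, 0]],
    [[-285, -110, 15], [0, 0, 0]],
    [[-315, -120, 15], [0, 0, 0]],
    [[-320, -120, 15], [0, 0, 0]],
    [[-320, -120, 15], [0, 0, 0]],
    [[-320, -120, 15], [0, 0, 0]],
  ],
)

```text
time: 2.38
ee_pos: [0.4555, -0.3187, 0.2272]
ee_rot: [-2.219, -2.223, -0.001]
ft_force: [-0.2, -0.4, -0.0]
gripper_width: 0.0856
grasp_force: 0.0
```

```bash
cat >> h.py <<'E'
def pose2(p,yaw):
    c,s=np.cos(yaw),np.sin(yaw); return lambda X:(np.atleast_2d(X)@np.array([[c,-s,0],[s,c,0],[0,0,1]]).T)+[p[0],p[1],0]
E
python3 - <<'E'
from h import *
s=ctrl.sense(); print(s['time'],s['ee_pos'],s['qpos'].round(2))
c=cam('wrist'); import pickle; pickle.dump(c,open('w1.pkl','wb'))
for l in ['ratchet','cradle']:
    for i,d in enumerate(ctrl.cut_out('wrist',l)): print(l,d['conf'],d['box']); np.save(f'w1_{l}{i}.npy',d['pixels'])
cv2.imwrite('pics/w1.png',cv2.resize(c['frame'][:,:,::-1],(800,600),interpolation=cv2.INTER_CUBIC))
E
```

```text
2.375 [ 0.45552739 -0.31873197  0.22723956] [-0.83  0.12  1.67  0.    1.35 -0.83]
ratchet 0.9 [177.1, 157.0, 170.4, 47.9]
ratchet 0.77 [3.3, 169.5, 126.3, 106.0]
cradle 0.85 [391.8, 111.2, 119.3, 58.1]
cradle 0.66 [170.2, 285.0, 141.4, 44.6]
cradle 0.62 [177.8, 145.7, 171.2, 62.3]
```

View pics/w1.png

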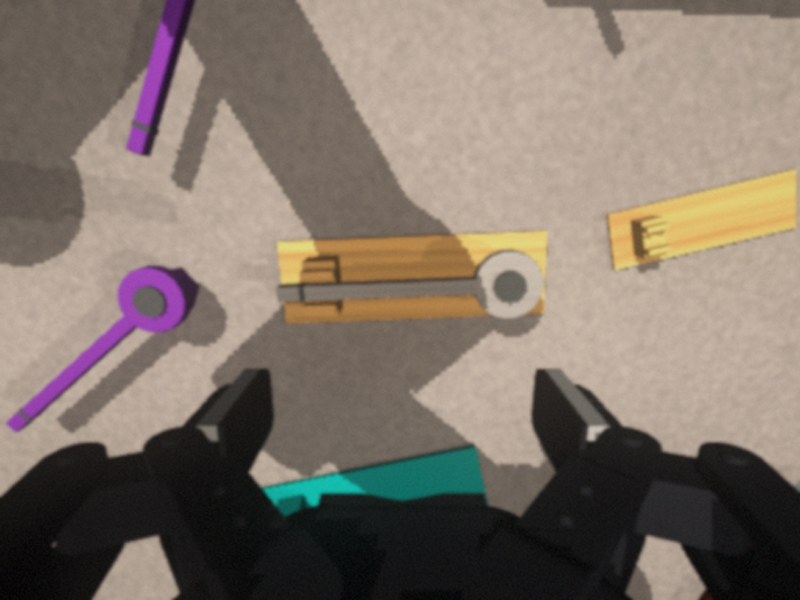

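The picture shows the steel wrench: head centre (510,285), handle end (279,292). The cradle board corners are (278,242), (547,231), (544,314) and (287,323).

```bash
cat >> h.py <<'E'
from scipy.optimize import minimize
def prism(xy,z0,z1): return np.array([[x,y,z] for z in(z0,z1) for x,y in xy])
_a=np.linspace(0,2*np.pi,48,endpoint=False); _h=np.radians(np.arange(6)*60+30)
RAT=[prism([(-.174,-.006),(-.174,.006),(0,.006),(0,-.006)],.026,.038),prism(np.c_[.026*np.cos(_a),.026*np.sin(_a)],.025,.039),prism(np.c_[np.cos(_h),np.sin(_h)]*.0355/3**.5,0,.025)]
def sil(c,parts,p,yaw,dz):
    m=np.zeros((384*4,512*4),np.uint8)
    for q in parts:
        uv=proj(c,pose2(p,yaw)(q)+[0,0,dz]); cv2.fillConvexPoly(m,cv2.convexHull(np.round((uv+.5)*4*16-8).astype(np.int32)),255,shift=4)
    return cv2.resize(m,(512,384),interpolation=cv2.INTER_AREA)/255.
def fit(c,mask,parts,x0,dz):
    M=cv2.GaussianBlur(mask.astype(float),(0,0),1)
    e=lambda x:((cv2.GaussianBlur(sil(c,parts,x[:2]/1000,x[2]/100,dz),(0,0),1)-M)**2).sum()
    r=minimize(e,np.array(x0)*[1000,1000,100],method='Nelder-Mead',options=dict(initial_simplex=np.array(x0)*[1000,1000,100]+np.array([[0,0,0],[6,0,0],[0,6,0],[0,0,5]]),xatol=.02,fatol=.01))
    return r.x/[1000,1000,100],r.fun
E
python3 - <<'E'
from h import *
import pickle
c=pickle.load(open('w1.pkl','rb')); k=.64
print('head top',back(c,np.array([[510,285]])*k,.045),'end',back(c,np.array([[279,292]])*k,.044))
B=back(c,np.array([[278,242],[547,231],[544,314],[287,323]])*k,.006);print('board',B.round(4))
e=B[1]-B[0];yc=np.arctan2(e[1],e[0]);e2=B[2]-B[3];print('yaw',yc,np.arctan2(e2[1],e2[0]),'origin from mean', B.mean(0)+.075*np.array([np.cos(yc),np.sin(yc),0]))
m=np.load('w1_ratchet0.npy'); print('fit',fit(c,m,RAT,[.535,-.32,.03],.006),m.sum())
# tester from first view: re-use wrist0 with the pose moved
E
```

```text
head top [[ 0.53668112 -0.32458832  0.045     ]] end [[ 0.36468822 -0.33046755  0.044     ]]
board [[ 0.3559 -0.2981  0.006 ]
 [ 0.5736 -0.2888  0.006 ]
 [ 0.5774 -0.3588  0.006 ]
 [ 0.3586 -0.3672  0.006 ]]
yaw 0.042557479334360604 0.038189141832459646 origin from mean [ 0.54129149 -0.32505067  0.006     ]
fit (array([ 0.53613435, -0.3251161 ,  0.04131069]), np.float64(38.79176658828029)) 3068
```

play_rows(
  moves=[
    [[0, 10, 5], [0, 0, 0.17]],
    [[0, 20, 10], [0, 0, 0.34]],
    [[-1, 30, 15], [0, 0, 0.52]],
    [[-2, 40, 20], [0, 0, 0.7]],
    [[-3, 50, 24], [0, 0, 0.88]],
    [[-4, 60, 27], [0, 0, 1.06]],
    [[-5, 70, 27], [0, 0, 1.24]],
    [[-6, 78, 27], [0, 0, 1.4]],
    [[-6, 81, 27], [0, 0, 1.531]],
    [[-6, 81, 27], [0, 0, 1.531]],
    [[-6, 81, 27], [0, 0, 1.531]],
  ],
)

```text
time: 3.9
ee_pos: [0.536, -0.3257, 0.2003]
ee_rot: [-3.141, -0.067, 0.0]
ft_force: [0.3, 0.1, 0.1]
gripper_width: 0.0854
grasp_force: 0.0
```

```bash
python3 - <<'E'
from h import *
from scipy.spatial.transform import Rotation as Ro
s=ctrl.sense(); T=Ro.from_rotvec(s['ee_rot']).as_matrix(); print(s['time'],s['ee_pos'],s['qpos'].round(2)); print(T.round(3))
c=cam('wrist')
for d in ctrl.cut_out('wrist','ratchet'):
    print(d['conf'],d['box'],d['pixels'].sum())
    m=d['pixels']; r0=int(d['box'][1]+d['box'][3])
    # ratchet visible portion: fit with model clipped to rows shown
    np.save('w2_r.npy',m) if d['conf']>.5 else 0
import pickle; pickle.dump(c,open('w2.pkl','wb'))
o=sil(c,RAT,(.5363,-.325),.04,.006); f=c['frame'][:,:,::-1].copy(); f[np.abs(cv2.Laplacian(o,cv2.CV_64F))>.5]=(0,0,255)
cv2.imwrite('pics/w2.png',cv2.resize(f,(800,600)))
E
```

```text
3.9 [ 0.53598583 -0.3256733   0.20026187] [-0.74  0.32  1.49 -0.    1.33  0.79]
[[ 0.999  0.042 -0.   ]
 [ 0.042 -0.999  0.   ]
 [-0.    -0.    -1.   ]]
0.81 [232.5, 155.7, 47.7, 163.7] 3188
```

View pics/w2.png

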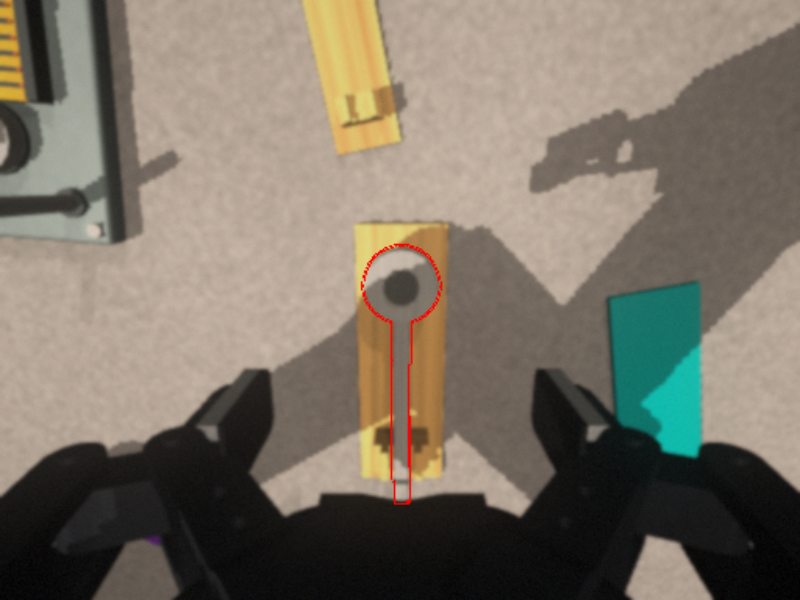

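The overlay sits on the wrench, head at (402,284), so I go down and grip the head.

play_rows(
  moves=[
    [[0, 0, 50], [0, 0, 0]],
    [[0, -1, 100], [0, 0, 0]],
    [[0, -1, 140], [0, 0, 0]],
    [[0, -1, 160], [0, 0, 0]],
    [[0, -1, 170], [0, 0, 0]],
    [[0, -1, 172], [0, 0, 0]],
    [[0, -1, 172], [0, 0, 0]],
  ],
  hand=0,
)

```text
time: 4.88
ee_pos: [0.5369, -0.3258, 0.0299]
ee_rot: [3.139, 0.063, 0.003]
ft_force: [0.6, -0.9, 0.2]
gripper_width: 0.0856
grasp_force: 0.0
```

play_rows(
  moves=[
    [[0, 0, 0], [0, 0, 0]],
    [[0, 0, 0], [0, 0, 0]],
    [[0, 0, 0], [0, 0, 0]],
    [[0, 0, 0], [0, 0, 0]],
    [[0, 0, 0], [0, 0, 0]],
    [[0, 0, 0], [0, 0, 0]],
  ],
  hand=1,
  grip_force=100,
)

```text
time: 5.62
ee_pos: [0.5364, -0.3252, 0.0298]
ee_rot: [3.141, 0.063, 0.001]
ft_force: [-1.4, 2.3, 6.2]
gripper_width: 0.0492
grasp_force: 101.9
```

play_rows(
  moves=[
    [[0, 0, -20], [0, 0, 0]],
    [[0, 0, -50], [0, 0, 0]],
    [[0, 0, -90], [0, 0, 0]],
    [[0, 0, -110], [0, 0, 0]],
    [[0, 0, -120], [0, 0, 0]],
    [[0, 0, -120], [0, 0, 0]],
  ],
)

```text
time: 6.38
ee_pos: [0.5357, -0.3249, 0.1479]
ee_rot: [-3.141, -0.062, 0.001]
ft_force: [0.3, 0.1, -6.2]
gripper_width: 0.0492
grasp_force: 104.6
```

```bash
python3 - <<'E'
from h import *
import pickle
c=pickle.load(open('w1.pkl','rb'))
# wrist0: same orientation, camera centre from first print
o=np.array([0.57523972,0.06673135,0.37401411]); c['t']=-c['R']@o; k=.64
B=back(c,np.array([[380,220],[378,393],[605,398]])*k,.02);print(B.round(4))
e=B[2]-B[1];print('yaw',np.arctan2(e[1],e[0])); e=B[0]-B[1];print('yaw',np.arctan2(-e[0],e[1]))
print('hex',back(c,np.array([[459.5,328]])*k,.048),'tip',back(c,np.array([[457.5,267]])*k,.036))
print('posts',back(c,np.array([[416,282],[408,404]])*k,.09), 'btn', back(c,np.array([[622,292]])*k,.08))
E
```

```text
[[ 0.5584  0.0383  0.02  ]
 [ 0.5549 -0.1145  0.02  ]
 [ 0.7592 -0.1193  0.02  ]]
yaw -0.023056733236316275
yaw -0.02286332836127449
hex [[ 0.6217283 -0.0435621  0.048    ]] tip [[0.61997643 0.00314577 0.036     ]]
posts [[ 0.58539616  0.00306729  0.09      ]
 [ 0.58056701 -0.08743764  0.09      ]] btn [[ 0.72966926 -0.00608169  0.08      ]]
```

play_rows(
  moves=[
    [[5, -15, 0], [0, 0, 0]],
    [[15, -45, 0], [0, 0, -0.05]],
    [[30, -85, 0], [0, 0, -0.12]],
    [[45, -125, 0], [0, 0, -0.2]],
    [[58, -165, 0], [0, 0, -0.28]],
    [[72, -205, 0], [0, 0, -0.36]],
    [[84, -240, 0], [0, 0, -0.44]],
    [[93, -265, 5], [0, 0, -0.5]],
    [[97, -278, 12], [0, 0, -0.522]],
    [[97, -278, 15], [0, 0, -0.522]],
    [[97, -278, 15], [0, 0, -0.522]],
    [[97, -278, 15], [0, 0, -0.522]],
  ],
)

```text
time: 7.88
ee_pos: [0.6218, -0.0445, 0.1335]
ee_rot: [3.019, 0.868, 0.0]
ft_force: [0.2, 0.1, -5.2]
gripper_width: 0.0496
grasp_force: 104.7
```

```bash
python3 - <<'E'
from h import *
import pickle
s=ctrl.sense(); print(s['time'],s['ee_pos'],s['ee_rot'],s['qpos'].round(2),s['ft_force'],s['torque'])
c=cam('wrist'); pickle.dump(c,open('w3.pkl','wb'))
o=pose2((.6217,-.0436),-.023)
f=cv2.resize(c['frame'][:,:,::-1],(800,600),interpolation=cv2.INTER_CUBIC)
def dr(P,col):
    uv=(proj(c,P)/.64); cv2.polylines(f,[np.round(uv*8).astype(np.int32)],True,col,1,shift=3,lineType=16)
yaw=np.radians(92.2)
a=np.radians(np.arange(6)*60+30); dr(pose2((.6217,-.0436),yaw)(np.c_[np.cos(a)*.013/np.cos(np.pi/6),np.sin(a)*.013/np.cos(np.pi/6),a*0+.048]),(0,0,255))
dr(pose2((.6217,-.0436),yaw)([[.02,-.007,.036],[.05,-.007,.036],[.05,.007,.036],[.02,.007,.036]]),(0,255,0))
dr(o([[-.068,-.073,.02],[.138,-.073,.02],[.138,.083,.02],[-.068,.083,.02]]),(255,0,0))
a=np.linspace(0,6.28,40); dr(np.c_[s['ee_pos'][0]+.026*np.cos(a),s['ee_pos'][1]+.026*np.sin(a),a*0+s['ee_pos'][2]-.0238+.039],(255,0,255))
cv2.imwrite('pics/w3.png',f)
E
```

```text
7.875 [ 0.62178705 -0.0444562   0.13348288] [3.01885090e+00 8.68291487e-01 2.26956021e-04] [-0.26  0.38  1.55 -0.    1.21  0.75] [ 0.18654569  0.10531243 -5.18242149] [ 0.08373154 -0.04967568  0.00315277]
```

View pics/w3.png

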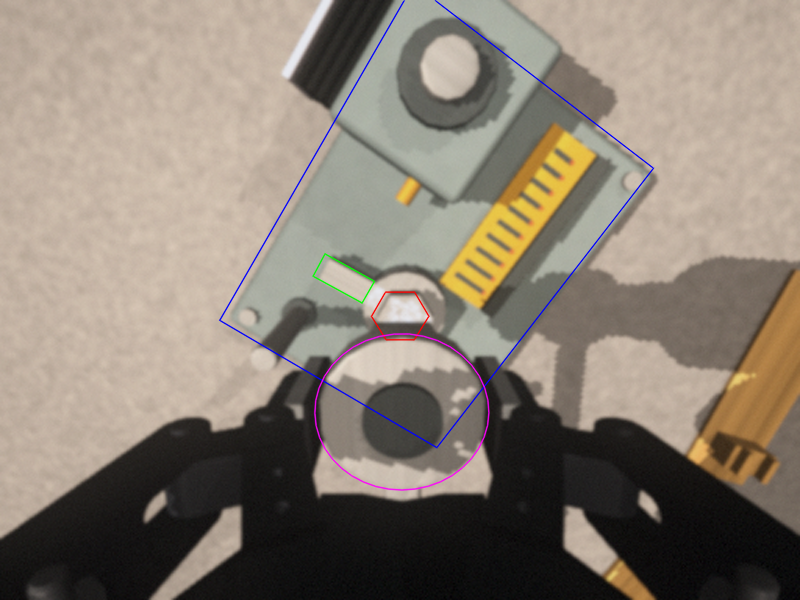

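The overlay matches well: hex at (400,313), finger tip at (330,268). I zoom in on the hex.

```bash
python3 - <<'E'
from h import *
import pickle
c=pickle.load(open('w3.pkl','rb')); x0,y0,w,h,S=195,155,90,70,8
g=cv2.resize(c['frame'][y0:y0+h,x0:x0+w,::-1],(w*S,h*S),interpolation=cv2.INTER_CUBIC)
def dr(P,col,cl=True):
    uv=(proj(c,P)-[x0,y0]+.5)*S; cv2.polylines(g,[np.round(uv*8).astype(np.int32)],cl,col,1,shift=3,lineType=16)
yaw=np.radians(92.2);p=pose2((.6217,-.0436),yaw)
a=np.radians(np.arange(6)*60+30); dr(p(np.c_[np.cos(a)*.013/np.cos(np.pi/6),np.sin(a)*.013/np.cos(np.pi/6),a*0+.048]),(0,0,255))
dr(p([[.02,-.007,.036],[.05,-.007,.036],[.05,.007,.036],[.02,.007,.036]]),(0,255,0))
a=np.linspace(0,6.28,60); dr(p(np.c_[.023*np.cos(a),.023*np.sin(a),a*0+.036]),(255,0,0))
cv2.imwrite('pics/w4.png',g)
E
```

```text
(no output)
```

View pics/w4.png

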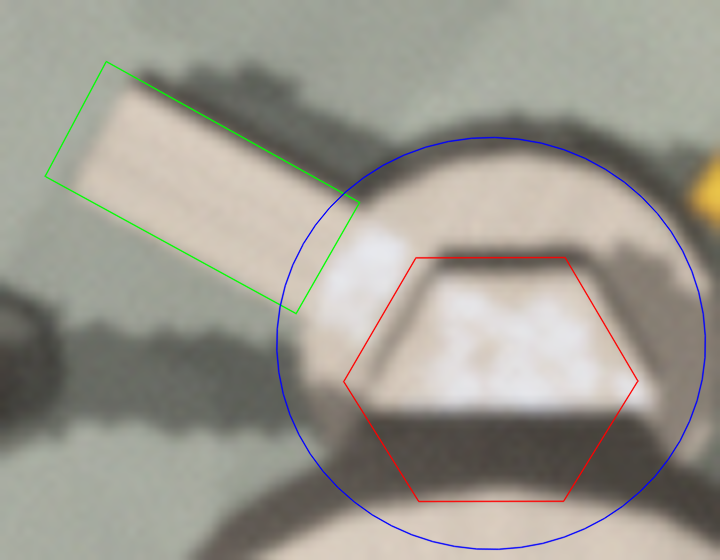

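The hex sits about 2.3 px right and 1.75 px below the overlay. I'll measure the head edge and the hub edge the same way.

```bash
cat > m.py <<'E'
from h import *
import pickle,sys
from scipy.ndimage import map_coordinates
from scipy.optimize import least_squares
from scipy.spatial.transform import Rotation as Ro
def edge(G,c,center,z,r,ths,sign,w=.005):
    out=[]
    for th in ths:
        rr=np.linspace(r-w,r+w,81); P=np.c_[center[0]+rr*np.cos(th),center[1]+rr*np.sin(th),rr*0+z]
        uv=proj(c,P); v=map_coordinates(G,[uv[:,1],uv[:,0]],order=1); g=np.gradient(v)*sign
        i=g.argmax(); out.append([rr[i],th,g[i],*P[i,:2]])
    return np.array(out)
def circ(o,r):
    f=lambda p:np.hypot(o[:,3]-p[0],o[:,4]-p[1])-r
    return least_squares(f,o[:,3:5].mean(0),loss='soft_l1',f_scale=.0004)
E
python3 - <<'E'
from m import *
c=pickle.load(open('w3.pkl','rb')); G=cv2.GaussianBlur(cv2.cvtColor(c['frame'],cv2.COLOR_RGB2GRAY).astype(float),(0,0),.7)
T=np.array([.62179,-.04446,.13348]); yaw=2*np.arctan2(.86829,3.01885); print('yaw',np.degrees(yaw))
ex=np.array([np.cos(yaw),np.sin(yaw)]);ey=np.array([np.sin(yaw),-np.cos(yaw)])
for dz in (.013,.0152,.018):
    o=edge(G,c,T[:2],T[2]+dz,.026,yaw+np.radians(np.arange(-50,51,4)),-1); r=circ(o,.026)
    d=r.x-T[:2]; print('head dz',dz,'tool x,y mm',d@ex*1e3,d@ey*1e3,'res',np.abs(r.fun).mean()*1e3)
H=np.array([.6217,-.0436])+.0019*ey-.0014*ex
o=edge(G,c,H,.036,.023,yaw+np.radians(np.r_[np.arange(-45,20,4)]),-1,.004); r=circ(o,.023); d=r.x-T[:2]
print('hub',r.x,'tool',d@ex*1e3,d@ey*1e3,np.abs(r.fun).mean()*1e3); print((o[:,0]*1e3).round(1))
E
```

```text
yaw 32.09288055807039
head dz 0.013 tool x,y mm -2.0914569462276895 -0.016380285785347656 res 0.10112296181418355
head dz 0.0152 tool x,y mm -1.3569909438229073 0.014450938981408656 res 0.12193568887657075
head dz 0.018 tool x,y mm -0.4293890290257106 -0.015907482604123883 res 0.18842794406006128
hub [ 0.62134925 -0.04678127] tool -1.6066732680807694 1.7323805291940901 0.17532650813910286
[23.  22.9 22.7 22.7 22.8 22.9 22.9 22.6 22.3 22.5 22.6 23.1 22.3 21.8
 22.4 22.4 22. ]
```

play_rows(
  moves=[
    [[0, 1.5, 15], [0, 0, 0]],
    [[0, 1.5, 35], [0, 0, 0]],
    [[0, 1.5, 50], [0, 0, 0]],
    [[0, 1.5, 56], [0, 0, 0]],
    [[0, 1.5, 58], [0, 0, 0]],
    [[0, 1.5, 60], [0, 0, 0]],
    [[0, 1.5, 60], [0, 0, 0]],
  ],
)

```text
time: 8.8
ee_pos: [0.6229, -0.0447, 0.0738]
ee_rot: [3.018, 0.871, 0.001]
ft_force: [-0.3, -0.2, -5.4]
gripper_width: 0.0496
grasp_force: 104.7
```

play_rows(
  moves=[
    [[0, 0, 1], [0, 0, 0]],
    [[0, 0, 2], [0, 0, 0]],
    [[0, 0, 3], [0, 0, 0]],
    [[0, 0, 4], [0, 0, 0]],
  ],
)

```text
time: 9.3
ee_pos: [0.6236, -0.0447, 0.0709]
ee_rot: [3.018, 0.871, 0.003]
ft_force: [-1.7, 1.5, 7.5]
gripper_width: 0.049
grasp_force: 105.4
```

play_rows(
  moves=[
    [[0, 0, -2], [0, 0, 0]],
    [[-1.4, 0.4, -2], [0, 0, 0]],
    [[-1.4, 0.4, -2], [0, 0, 0]],
    [[-1.4, 0.4, -2], [0, 0, 0]],
  ],
)

```text
time: 9.8
ee_pos: [0.621, -0.0459, 0.0704]
ee_rot: [-3.018, -0.871, 0.002]
ft_force: [1.1, -0.5, -5.2]
gripper_width: 0.0491
grasp_force: 105.0
```

play_rows(
  moves=[
    [[0, 0, 1], [0, 0, 0]],
    [[0, 0, 2], [0, 0, 0]],
    [[0, 0, 3], [0, 0, 0]],
    [[0, 0, 3], [0, 0, 0]],
  ],
)

```text
time: 10.3
ee_pos: [0.6214, -0.0457, 0.068]
ee_rot: [-3.018, -0.871, 0.001]
ft_force: [0.1, 0.9, -6.2]
gripper_width: 0.0494
grasp_force: 105.0
```

play_rows(
  moves=[
    [[0, 0, 1], [0, 0, 0]],
    [[0, 0, 2], [0, 0, 0]],
    [[0, 0, 3], [0, 0, 0]],
    [[0, 0, 4], [0, 0, 0]],
    [[0, 0, 4], [0, 0, 0]],
  ],
)

```text
time: 10.92
ee_pos: [0.6215, -0.0457, 0.0642]
ee_rot: [-3.018, -0.871, 0.0]
ft_force: [-0.9, 1.1, -5.6]
gripper_width: 0.0492
grasp_force: 105.0
```

play_rows(
  moves=[
    [[0, 0, 1], [0, 0, 0]],
    [[0, 0, 2], [0, 0, 0]],
    [[0, 0, 3], [0, 0, 0]],
    [[0, 0, 4], [0, 0, 0]],
    [[0, 0, 5], [0, 0, 0]],
    [[0, 0, 5], [0, 0, 0]],
  ],
)

```text
time: 11.68
ee_pos: [0.6218, -0.0456, 0.0598]
ee_rot: [3.018, 0.871, 0.0]
ft_force: [-1.5, 0.3, -0.7]
gripper_width: 0.0493
grasp_force: 105.1
```

play_rows(
  moves=[
    [[0, 0, 0], [0, 0, 0]],
    [[0, 0, 0], [0, 0, 0]],
    [[0, 0, 0], [0, 0, 0]],
    [[0, 0, 0], [0, 0, 0]],
  ],
  hand=0.2,
)

```text
time: 12.18
ee_pos: [0.6219, -0.0458, 0.0595]
ee_rot: [3.018, 0.871, 0.001]
ft_force: [-0.3, 0.4, -0.7]
gripper_width: 0.0682
grasp_force: 0.0
```

play_rows(
  moves=[
    [[0, 0, -15], [0, 0, 0]],
    [[0, 0, -40], [0, 0, 0]],
    [[-10, 0, -58], [0, 0, 0]],
    [[-50, 0, -60], [0, 0, 0]],
    [[-90, 0, -60], [0, 0, 0]],
    [[-101, 0, -60], [0, 0, 0]],
    [[-101, 0, -60], [0, 0, 0]],
    [[-101, 0, -60], [0, 0, 0]],
  ],
  hand=0.3,
)

```text
time: 13.18
ee_pos: [0.5372, -0.0992, 0.1198]
ee_rot: [3.018, 0.872, 0.002]
ft_force: [0.0, -0.4, -1.4]
gripper_width: 0.0597
grasp_force: 0.0
```

```bash
python3 - <<'E'
from m import *
s=ctrl.sense(); print(s['time'],s['ee_pos'],s['ee_rot'],s['ft_force'],s['gripper_width'],s['qpos'].round(2))
c=cam('wrist'); pickle.dump(c,open('w5.pkl','wb'))
f=cv2.resize(c['frame'][:,:,::-1],(800,600),interpolation=cv2.INTER_CUBIC)
def dr(P,col):
    uv=(proj(c,P)+.5)/.64; cv2.polylines(f,[np.round(uv*8).astype(np.int32)],True,col,1,shift=3,lineType=16)
p=pose2((.621,-.0464),np.radians(32.1)); a=np.linspace(0,6.28,60)
dr(p(np.c_[.026*np.cos(a),.026*np.sin(a),a*0+.075]),(0,0,255)); dr(p([[-.174,-.006,.074],[-.02,-.006,.074],[-.02,.006,.074],[-.174,.006,.074]]),(0,0,255))
t=pose2((.621,-.0464),-.023)
for y in(-.048,.048): dr(t([[-.045,y-.006,.09],[-.033,y-.006,.09],[-.033,y+.006,.09],[-.045,y+.006,.09]]),(255,0,0))
dr(t([[-.068,-.073,.02],[.138,-.073,.02],[.138,.083,.02],[-.068,.083,.02]]),(255,0,0))
cv2.imwrite('pics/w5.png',f)
E
```

```text
13.175 [ 0.53719756 -0.09922035  0.11981108] [3.01773068e+00 8.71651703e-01 1.80378784e-03] [ 0.02642007 -0.35326758 -1.43953668] 0.059713883800175144 [-0.4   0.21  1.79  0.    1.14  0.6 ]
```

View pics/w5.png

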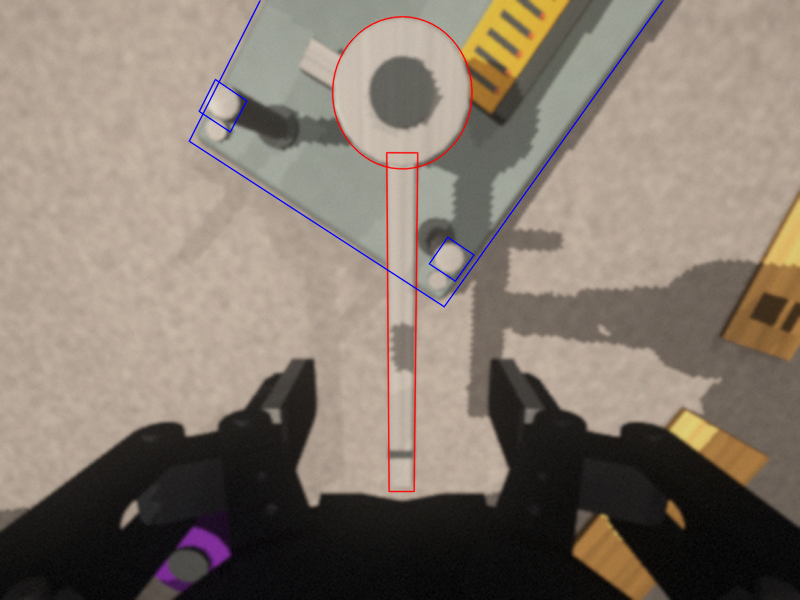

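The wrench is seated: head at (402,92), handle straight down to (402,490), and the overlay fits. Next I grip the handle.

play_rows(
  moves=[
    [[0, 0, 25], [0, 0, 0]],
    [[0, 0, 45], [0, 0, 0]],
    [[0, 0, 56], [0, 0, 0]],
    [[0, 0, 60], [0, 0, 0]],
    [[0, 0, 60], [0, 0, 0]],
    [[0, 0, 60], [0, 0, 0]],
  ],
)

```text
time: 13.98
ee_pos: [0.5368, -0.0998, 0.0601]
ee_rot: [3.018, 0.871, 0.002]
ft_force: [0.2, 0.5, -0.0]
gripper_width: 0.0596
grasp_force: 0.0
```

play_rows(
  moves=[
    [[0, 0, 0], [0, 0, 0]],
    [[0, 0, 0], [0, 0, 0]],
    [[0, 0, 0], [0, 0, 0]],
    [[0, 0, 0], [0, 0, 0]],
    [[0, 0, 0], [0, 0, 0]],
    [[0, 0, 0], [0, 0, 0]],
  ],
  hand=1,
  grip_force=50,
)

```text
time: 14.72
ee_pos: [0.5362, -0.0996, 0.0594]
ee_rot: [3.018, 0.871, -0.0]
ft_force: [-1.1, -0.4, 0.7]
gripper_width: 0.0112
grasp_force: 51.0
```

```bash
cat > arc.py <<'E'
import numpy as np, sys
# arc about axis, from pose at yaw0 through delta list (deg, + = ccw world); rows in tool frame at start
def rows(pos,yaw,A,degs,R=None):
    d=np.array(pos[:2])-A; r=np.hypot(*d) if R is None else R; out=[]
    ex=np.array([np.cos(yaw),np.sin(yaw)]);ey=np.array([np.sin(yaw),-np.cos(yaw)])
    for g in np.radians(degs):
        c,s=np.cos(g),np.sin(g); n=A+np.array([c*d[0]-s*d[1],s*d[0]+c*d[1]])-np.array(pos[:2])
        out.append([[round(float(n@ex)*1e3,1),round(float(n@ey)*1e3,1),0],[0,0,round(float(-g),3)]])
    return out
E
python3 - <<'E'
from arc import *; from workcell import ctrl
s=ctrl.sense(); print(s['time'],s['ee_pos'],s['ee_rot'],s['ft_force'],s['torque'],s['gripper_width'])
r=s['ee_rot']; yaw=2*np.arctan2(r[1],r[0]); print(np.degrees(yaw))
A=np.array([.621,-.0464]); print(rows(s['ee_pos'],yaw,A,-np.r_[2,5,9,14,19,24,30,36,42,48,54,59,63,66]))
E
```

```text
14.725 [ 0.53615175 -0.09960313  0.05935579] [ 3.01839324e+00  8.70839177e-01 -8.33973723e-05] [-1.09840355 -0.35332297  0.72793952] [-0.08704698  0.09024813 -0.05387961] 0.011237828558011366
32.186848476551994
[[[0.1, -3.5, 0], [0, 0, 0.035]], [[0.4, -8.7, 0], [0, 0, 0.087]], [[1.3, -15.7, 0], [0, 0, 0.157]], [[3.0, -24.2, 0], [0, 0, 0.244]], [[5.5, -32.6, 0], [0, 0, 0.332]], [[8.7, -40.7, 0], [0, 0, 0.419]], [[13.5, -50.1, 0], [0, 0, 0.524]], [[19.2, -58.8, 0], [0, 0, 0.628]], [[25.8, -67.0, 0], [0, 0, 0.733]], [[33.3, -74.4, 0], [0, 0, 0.838]], [[41.4, -81.0, 0], [0, 0, 0.942]], [[48.7, -85.8, 0], [0, 0, 1.03]], [[54.8, -89.1, 0], [0, 0, 1.1]], [[59.6, -91.4, 0], [0, 0, 1.152]]]
```

play_rows(
  moves=[
    [[0.1, -3.5, 0], [0, 0, 0.035]],
    [[0.4, -8.7, 0], [0, 0, 0.087]],
    [[1.3, -15.7, 0], [0, 0, 0.157]],
    [[3.0, -24.2, 0], [0, 0, 0.244]],
    [[5.5, -32.6, 0], [0, 0, 0.332]],
    [[8.7, -40.7, 0], [0, 0, 0.419]],
  ],
)

```text
time: 15.48
ee_pos: [0.5217, -0.0609, 0.0594]
ee_rot: [3.132, 0.221, -0.0]
ft_force: [-0.0, -2.3, 1.5]
gripper_width: 0.0111
grasp_force: 51.0
```

```bash
cat > n.py <<'E'
from arc import *; from workcell import ctrl
A=np.array([.621,-.0464])
s=ctrl.sense(); r=s['ee_rot']; yaw=2*np.arctan2(r[1],r[0]); yaw=(yaw+np.pi)%(2*np.pi)-np.pi
yaw=yaw if abs(yaw)<1.6 else yaw-np.sign(yaw)*np.pi
d=s['ee_pos'][:2]-A; rad=np.hypot(*d); tang=np.array([-d[1],d[0]])/rad; F=s['ft_force'][:2]
print('t',s['time'],'pos',s['ee_pos'].round(4),'yaw',np.degrees(yaw).round(2),'handle',np.degrees(np.arctan2(-d[1],-d[0])).round(2),'rad',rad.round(4),'Ft(ccw)',(F@tang).round(2),'Fr',(F@d/rad).round(2),'Mz axis est',(F@tang*rad+s['torque'][2]).round(3),s['ft_force'].round(1),s['torque'].round(2))
if len(sys.argv)>1: print(rows(s['ee_pos'],yaw,A,eval(sys.argv[1])))
E
python3 n.py "-np.r_[3,8,13,18,24,30,35,39,41,41]"
```

```text
t 15.475 pos [ 0.5217 -0.0609  0.0594] yaw 8.06 handle 8.32 rad 0.1003 Ft(ccw) 2.26 Fr 0.34 Mz axis est 0.409 [-0.  -2.3  1.5] [-0.46  0.06  0.18]
[[[0.1, -5.3, 0], [0, 0, 0.052]], [[0.9, -14.0, 0], [0, 0, 0.14]], [[2.5, -22.6, 0], [0, 0, 0.227]], [[4.8, -31.0, 0], [0, 0, 0.314]], [[8.5, -40.8, 0], [0, 0, 0.419]], [[13.2, -50.2, 0], [0, 0, 0.524]], [[17.9, -57.6, 0], [0, 0, 0.611]], [[22.1, -63.2, 0], [0, 0, 0.681]], [[24.3, -65.9, 0], [0, 0, 0.716]], [[24.3, -65.9, 0], [0, 0, 0.716]]]
```

play_rows(
  moves=[
    [[0.1, -5.3, 0], [0, 0, 0.052]],
    [[0.9, -14.0, 0], [0, 0, 0.14]],
    [[2.5, -22.6, 0], [0, 0, 0.227]],
    [[4.8, -31.0, 0], [0, 0, 0.314]],
    [[8.5, -40.8, 0], [0, 0, 0.419]],
    [[13.2, -50.2, 0], [0, 0, 0.524]],
    [[17.9, -57.6, 0], [0, 0, 0.611]],
    [[22.1, -63.2, 0], [0, 0, 0.681]],
    [[24.3, -65.9, 0], [0, 0, 0.716]],
    [[27.8, -69.7, 0], [0, 0, 0.768]],
    [[27.8, -69.7, 0], [0, 0, 0.768]],
  ],
)

```text
time: 16.85
ee_pos: [0.5395, 0.0121, 0.0593]
ee_rot: [2.989, -0.964, 0.0]
ft_force: [-0.4, -2.6, 0.6]
gripper_width: 0.0109
grasp_force: 50.9
```

```bash
python3 n.py "np.r_[3,8,14,20,26,32,38,44,50,56,62,67,70,71,71]"
```

```text
t 16.85 pos [0.5395 0.0121 0.0593] yaw -35.75 handle -35.68 rad 0.1004 Ft(ccw) 2.36 Fr -1.17 Mz axis est 0.311 [-0.4 -2.6  0.6] [-0.44  0.08  0.07]
[[[0.1, 5.3, 0], [0, 0, -0.052]], [[1.0, 14.0, 0], [0, 0, -0.14]], [[3.0, 24.3, 0], [0, 0, -0.244]], [[6.1, 34.3, 0], [0, 0, -0.349]], [[10.2, 44.0, 0], [0, 0, -0.454]], [[15.3, 53.2, 0], [0, 0, -0.559]], [[21.3, 61.8, 0], [0, 0, -0.663]], [[28.2, 69.7, 0], [0, 0, -0.768]], [[35.9, 76.8, 0], [0, 0, -0.873]], [[44.3, 83.1, 0], [0, 0, -0.977]], [[53.3, 88.5, 0], [0, 0, -1.082]], [[61.3, 92.3, 0], [0, 0, -1.169]], [[66.1, 94.2, 0], [0, 0, -1.222]], [[67.8, 94.8, 0], [0, 0, -1.239]], [[67.8, 94.8, 0], [0, 0, -1.239]]]
```

play_rows(
  moves=[
    [[0.1, 5.3, 0], [0, 0, -0.052]],
    [[1.0, 14.0, 0], [0, 0, -0.14]],
    [[3.0, 24.3, 0], [0, 0, -0.244]],
    [[6.1, 34.3, 0], [0, 0, -0.349]],
    [[10.2, 44.0, 0], [0, 0, -0.454]],
    [[15.3, 53.2, 0], [0, 0, -0.559]],
    [[21.3, 61.8, 0], [0, 0, -0.663]],
    [[28.2, 69.7, 0], [0, 0, -0.768]],
    [[35.9, 76.8, 0], [0, 0, -0.873]],
    [[44.3, 83.1, 0], [0, 0, -0.977]],
    [[53.3, 88.5, 0], [0, 0, -1.082]],
    [[61.3, 92.3, 0], [0, 0, -1.169]],
    [[66.1, 94.2, 0], [0, 0, -1.222]],
    [[67.8, 94.8, 0], [0, 0, -1.239]],
    [[67.8, 94.8, 0], [0, 0, -1.239]],
  ],
)

```text
time: 18.73
ee_pos: [0.5389, -0.1042, 0.0594]
ee_rot: [2.995, 0.948, 0.0]
ft_force: [-1.3, -1.7, 1.6]
gripper_width: 0.0109
grasp_force: 51.1
```

```bash
python3 n.py "-np.r_[3,8,13,18,22,26,28,30,32,34,36,36]"; python3 - <<'E'
from h import *; import pickle
c=cam('wrist'); pickle.dump(c,open('w6.pkl','wb'))
print([(d['conf'],d['box']) for d in ctrl.cut_out('wrist','clamp')])
cv2.imwrite('pics/w6.png',cv2.resize(c['frame'][:,:,::-1],(640,480)))
E
```

```text
t 18.725 pos [ 0.5389 -0.1042  0.0594] yaw 35.15 handle 35.15 rad 0.1004 Ft(ccw) 0.61 Fr 2.05 Mz axis est 0.015 [-1.3 -1.7  1.6] [-0.29  0.12 -0.05]
[[[0.1, -5.3, 0], [0, 0, 0.052]], [[1.0, -14.0, 0], [0, 0, 0.14]], [[2.6, -22.6, 0], [0, 0, 0.227]], [[4.9, -31.0, 0], [0, 0, 0.314]], [[7.3, -37.6, 0], [0, 0, 0.384]], [[10.2, -44.0, 0], [0, 0, 0.454]], [[11.8, -47.1, 0], [0, 0, 0.489]], [[13.5, -50.2, 0], [0, 0, 0.524]], [[15.3, -53.2, 0], [0, 0, 0.559]], [[17.2, -56.2, 0], [0, 0, 0.593]], [[19.2, -59.0, 0], [0, 0, 0.628]], [[19.2, -59.0, 0], [0, 0, 0.628]]]
[]
```

View pics/w6.png

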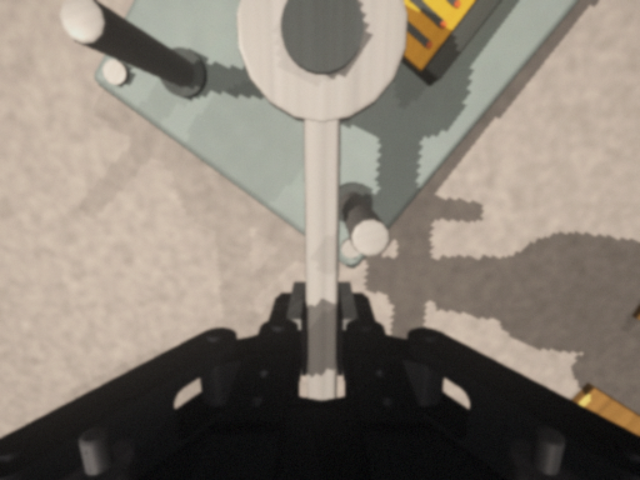

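The picture shows the handle clear of the posts, gripped midway. I drive the second stroke.

play_rows(
  moves=[
    [[0.1, -5.3, 0], [0, 0, 0.052]],
    [[1.0, -14.0, 0], [0, 0, 0.14]],
    [[2.6, -22.6, 0], [0, 0, 0.227]],
    [[4.9, -31.0, 0], [0, 0, 0.314]],
    [[7.3, -37.6, 0], [0, 0, 0.384]],
    [[10.2, -44.0, 0], [0, 0, 0.454]],
    [[10.2, -44.0, 0], [0, 0, 0.454]],
  ],
)

```text
time: 19.7
ee_pos: [0.5219, -0.0623, 0.0594]
ee_rot: [3.13, 0.253, 0.0]
ft_force: [-1.0, -3.3, 0.8]
gripper_width: 0.0107
grasp_force: 51.0
```

```bash
python3 n.py "-np.r_[2,4,6,6]"
```

```text
t 19.7 pos [ 0.5219 -0.0623  0.0594] yaw 9.24 handle 9.13 rad 0.1003 Ft(ccw) 3.07 Fr 1.55 Mz axis est 0.301 [-1.  -3.3  0.8] [-0.59  0.1  -0.01]
[[[0.1, -3.5, 0], [0, 0, 0.035]], [[0.3, -7.0, 0], [0, 0, 0.07]], [[0.6, -10.5, 0], [0, 0, 0.105]], [[0.6, -10.5, 0], [0, 0, 0.105]]]
```

play_rows(
  moves=[
    [[0.1, -3.5, 0], [0, 0, 0.035]],
    [[0.3, -7.0, 0], [0, 0, 0.07]],
    [[0.4, -8.7, 0], [0, 0, 0.087]],
    [[0.4, -8.7, 0], [0, 0, 0.087]],
  ],
)

```text
time: 20.2
ee_pos: [0.5209, -0.0538, 0.0593]
ee_rot: [3.139, 0.116, -0.0]
ft_force: [-1.9, -2.7, 1.9]
gripper_width: 0.011
grasp_force: 51.0
```

```bash
python3 n.py
```

```text
t 20.2 pos [ 0.5209 -0.0538  0.0593] yaw 4.22 handle 4.21 rad 0.1003 Ft(ccw) 2.59 Fr 2.1 Mz axis est 0.29 [-1.9 -2.7  1.9] [-0.59  0.13  0.03]
```

play_rows(
  moves=[
    [[0.1, -3.5, 0], [0, 0, 0.035]],
    [[0.3, -7.0, 0], [0, 0, 0.07]],
    [[0.4, -8.7, 0], [0, 0, 0.087]],
    [[0.4, -8.7, 0], [0, 0, 0.087]],
  ],
)

```text
time: 20.7
ee_pos: [0.5206, -0.0449, 0.0593]
ee_rot: [3.141, -0.021, -0.0]
ft_force: [-1.7, -3.5, 1.4]
gripper_width: 0.011
grasp_force: 51.1
```

```bash
python3 n.py
```

```text
t 20.7 pos [ 0.5206 -0.0449  0.0593] yaw -0.78 handle -0.83 rad 0.1004 Ft(ccw) 3.54 Fr 1.61 Mz axis est 0.426 [-1.7 -3.5  1.4] [-0.6   0.1   0.07]
```

play_rows(
  moves=[
    [[0.1, -3.5, 0], [0, 0, 0.035]],
    [[0.3, -7.0, 0], [0, 0, 0.07]],
    [[0.3, -7.0, 0], [0, 0, 0.07]],
  ],
)

```text
time: 21.08
ee_pos: [0.521, -0.0379, 0.0593]
ee_rot: [3.139, -0.131, -0.0]
ft_force: [-2.2, -3.4, 1.3]
gripper_width: 0.0109
grasp_force: 51.1
```

```bash
python3 n.py
```

```text
t 21.075 pos [ 0.521  -0.0379  0.0593] yaw -4.77 handle -4.88 rad 0.1004 Ft(ccw) 3.61 Fr 1.88 Mz axis est 0.396 [-2.2 -3.4  1.3] [-0.59  0.24  0.03]
```

play_rows(
  moves=[
    [[0.1, -3.5, 0], [0, 0, 0.035]],
    [[0.3, -7.0, 0], [0, 0, 0.07]],
    [[0.3, -7.0, 0], [0, 0, 0.07]],
  ],
)

```text
time: 21.45
ee_pos: [0.5218, -0.031, 0.0592]
ee_rot: [3.132, -0.24, -0.001]
ft_force: [-1.8, -3.2, 2.1]
gripper_width: 0.011
grasp_force: 51.1
```

```bash
python3 n.py
```

```text
t 21.45 pos [ 0.5218 -0.031   0.0592] yaw -8.76 handle -8.85 rad 0.1004 Ft(ccw) 3.48 Fr 1.28 Mz axis est 0.353 [-1.8 -3.2  2.1] [-0.55  0.21  0.  ]
```

play_rows(
  moves=[
    [[0.1, -3.5, 0], [0, 0, 0.035]],
    [[0.3, -7.0, 0], [0, 0, 0.07]],
    [[0.3, -7.0, 0], [0, 0, 0.07]],
  ],
)

```text
time: 21.82
ee_pos: [0.5232, -0.0241, 0.0592]
ee_rot: [-3.122, 0.349, 0.001]
ft_force: [-2.3, -2.9, 2.5]
gripper_width: 0.0109
grasp_force: 51.1
```

```bash
python3 n.py
```

```text
t 21.825 pos [ 0.5232 -0.0241  0.0592] yaw -12.76 handle -12.85 rad 0.1004 Ft(ccw) 3.29 Fr 1.62 Mz axis est 0.363 [-2.3 -2.9  2.5] [-0.56  0.29  0.03]
```

play_rows(
  moves=[
    [[0.1, -3.5, 0], [0, 0, 0.035]],
    [[0.3, -7.0, 0], [0, 0, 0.07]],
    [[0.3, -7.0, 0], [0, 0, 0.07]],
  ],
)

```text
time: 22.2
ee_pos: [0.525, -0.0173, 0.0592]
ee_rot: [3.108, -0.458, -0.001]
ft_force: [-2.2, -3.0, 1.4]
gripper_width: 0.0107
grasp_force: 51.1
```

```bash
python3 n.py
```

```text
t 22.2 pos [ 0.525  -0.0173  0.0592] yaw -16.77 handle -16.84 rad 0.1003 Ft(ccw) 3.48 Fr 1.22 Mz axis est 0.36 [-2.2 -3.   1.4] [-0.55  0.27  0.01]
```

play_rows(
  moves=[
    [[0.1, -3.5, 0], [0, 0, 0.035]],
    [[0.3, -7.0, 0], [0, 0, 0.07]],
    [[0.3, -7.0, 0], [0, 0, 0.07]],
  ],
)

```text
time: 22.58
ee_pos: [0.5272, -0.0107, 0.0592]
ee_rot: [-3.09, 0.566, 0.001]
ft_force: [-3.1, -2.4, 2.1]
gripper_width: 0.0115
grasp_force: 51.2
```

```bash
python3 n.py
```

```text
t 22.575 pos [ 0.5272 -0.0107  0.0592] yaw -20.77 handle -20.87 rad 0.1003 Ft(ccw) 3.33 Fr 2.09 Mz axis est 0.352 [-3.1 -2.4  2.1] [-0.5   0.38  0.02]
```

play_rows(
  moves=[
    [[0.1, -3.5, 0], [0, 0, 0.035]],
    [[0.3, -7.0, 0], [0, 0, 0.07]],
    [[0.3, -7.0, 0], [0, 0, 0.07]],
  ],
)

```text
time: 22.95
ee_pos: [0.5299, -0.0043, 0.0592]
ee_rot: [3.068, -0.674, -0.001]
ft_force: [-3.0, -2.6, 2.8]
gripper_width: 0.0114
grasp_force: 51.2
```

```bash
python3 n.py
```

```text
t 22.95 pos [ 0.5299 -0.0043  0.0592] yaw -24.78 handle -24.81 rad 0.1003 Ft(ccw) 3.67 Fr 1.65 Mz axis est 0.438 [-3.  -2.6  2.8] [-0.52  0.46  0.07]
```

play_rows(
  moves=[
    [[0.1, -3.5, 0], [0, 0, 0.035]],
    [[0.3, -7.0, 0], [0, 0, 0.07]],
    [[0.3, -7.0, 0], [0, 0, 0.07]],
  ],
)

```text
time: 23.32
ee_pos: [0.5329, 0.0017, 0.0591]
ee_rot: [3.042, -0.78, -0.002]
ft_force: [-4.2, -3.5, 3.6]
gripper_width: 0.0108
grasp_force: 51.2
```

```bash
python3 n.py
```

```text
t 23.325 pos [0.5329 0.0017 0.0591] yaw -28.76 handle -28.63 rad 0.1003 Ft(ccw) 5.03 Fr 1.99 Mz axis est 0.659 [-4.2 -3.5  3.6] [-0.74  0.64  0.15]
```

play_rows(
  moves=[
    [[0.1, -1.8, 0], [0, 0, 0.018]],
    [[0.1, -3.5, 0], [0, 0, 0.035]],
    [[0.1, -3.5, 0], [0, 0, 0.035]],
  ],
)

```text
time: 23.7
ee_pos: [0.5345, 0.0045, 0.059]
ee_rot: [3.028, -0.833, -0.003]
ft_force: [-5.4, -4.4, 4.1]
gripper_width: 0.0105
grasp_force: 51.3
```

```bash
python3 n.py
```

```text
t 23.7 pos [0.5345 0.0045 0.059 ] yaw -30.75 handle -30.49 rad 0.1004 Ft(ccw) 6.55 Fr 2.38 Mz axis est 0.946 [-5.4 -4.4  4.1] [-0.84  0.64  0.29]
```

play_rows(
  moves=[
    [[0.1, -1.8, 0], [0, 0, 0.018]],
    [[0.1, -3.9, 0], [0, 0, 0.04]],
    [[0.1, -3.9, 0], [0, 0, 0.04]],
    [[0.1, -3.9, 0], [0, 0, 0.04]],
  ],
)

```text
time: 24.2
ee_pos: [0.5364, 0.0077, 0.059]
ee_rot: [3.011, -0.892, -0.003]
ft_force: [-4.9, -4.1, 4.0]
gripper_width: 0.011
grasp_force: 51.4
```

```bash
python3 n.py "np.r_[2,5,8,10,10]"
```

```text
t 24.2 pos [0.5364 0.0077 0.059 ] yaw -33.02 handle -32.58 rad 0.1004 Ft(ccw) 6.08 Fr 1.97 Mz axis est 0.973 [-4.9 -4.1  4. ] [-0.86  0.72  0.36]
[[[0.1, 3.5, 0], [0, 0, -0.035]], [[0.4, 8.7, 0], [0, 0, -0.087]], [[1.1, 14.0, 0], [0, 0, -0.14]], [[1.7, 17.4, 0], [0, 0, -0.175]], [[1.7, 17.4, 0], [0, 0, -0.175]]]
```

play_rows(
  moves=[
    [[0, 0, 0], [0, 0, 0]],
    [[0, 0, 0], [0, 0, 0]],
  ],
)

```text
time: 24.45
ee_pos: [0.5364, 0.0077, 0.059]
ee_rot: [3.011, -0.892, -0.003]
ft_force: [-4.5, -4.2, 3.6]
gripper_width: 0.0108
grasp_force: 51.4
```

```bash
python3 n.py; python3 - <<'E'
from h import *; import pickle
for n in ('scene','side'):
    c=cam(n); pickle.dump(c,open(f'{n}7.pkl','wb'))
    print(n,[(round(d['conf'],2),d['box']) for d in ctrl.cut_out(n,'clamp')])
E
```

```text
t 24.45 pos [0.5364 0.0077 0.059 ] yaw -33.02 handle -32.58 rad 0.1004 Ft(ccw) 5.95 Fr 1.57 Mz axis est 0.978 [-4.5 -4.2  3.6] [-0.94  0.7   0.38]
scene [(0.62, [234.0, 241.4, 18.9, 12.2])]
side [(0.42, [280.3, 198.4, 19.1, 9.1]), (0.38, [230.9, 121.6, 50.7, 31.0])]
```

play_rows(
  moves=[
    [[0.1, -1.8, 0], [0, 0, 0.015]],
    [[0.1, -4.0, 0], [0, 0, 0.03]],
    [[0.1, -4.0, 0], [0, 0, 0.03]],
    [[0.1, -4.0, 0], [0, 0, 0.03]],
  ],
)

```text
time: 25.15
ee_pos: [0.5383, 0.0106, 0.0589]
ee_rot: [2.996, -0.937, -0.004]
ft_force: [-6.6, -6.7, 3.5]
gripper_width: 0.0114
grasp_force: 51.4
```

```bash
python3 n.py "np.r_[2,5,8,10,12,12]"; python3 - <<'E'
from h import *; import pickle
c=cam('scene')
d=ctrl.cut_out('scene','clamp'); print([(x['conf'],x['box']) for x in d])
t=pose2((.621,-.0464),-.023)
print('axis hub top',proj(c,t([0,0,.036])),'finger corners closed',proj(c,t([[.05,-.007,.036],[.05,.007,.036],[.05,-.007,.024]])).round(1))
for a in (0,15,30,45):
    q=np.radians(a); print(a,proj(c,t([.05*np.cos(q),.05*np.sin(q),.036])).round(1))
if d:
    ys,xs=np.nonzero(d[0]['pixels']); P=back(c,np.c_[xs,ys],.036)-t([0,0,.036]); r=np.hypot(P[:,0],P[:,1]); a=np.degrees(np.arctan2(P[:,1],P[:,0]))+1.3
    k=r>.034; print(k.sum(),np.median(a[k]),r.max(),np.percentile(a[k],[10,90]) if k.any() else 0)
E
```

```text
t 25.15 pos [0.5383 0.0106 0.0589] yaw -34.74 handle -34.57 rad 0.1004 Ft(ccw) 9.22 Fr 1.64 Mz axis est 1.188 [-6.6 -6.7  3.5] [-1.25  0.97  0.26]
[[[0.1, 3.5, 0], [0, 0, -0.035]], [[0.4, 8.8, 0], [0, 0, -0.087]], [[1.0, 14.0, 0], [0, 0, -0.14]], [[1.6, 17.4, 0], [0, 0, -0.175]], [[2.3, 20.9, 0], [0, 0, -0.209]], [[2.3, 20.9, 0], [0, 0, -0.209]]]
[(0.41, [235.5, 239.1, 18.5, 12.8])]
axis hub top [[248.55349277 237.04057439]] finger corners closed [[237.4 251.3]
 [242.1 253.6]
 [237.6 253.1]]
0 [[239.8 252.5]]
15 [[244.4 254. ]]
30 [[249.3 254.4]]
45 [[254.2 253.6]]
40 -8.367174829910347 0.05268295047549196 [-16.71983495   0.02305153]
```

play_rows(
  moves=[
    [[0.1, -1.6, 0], [0, 0, 0.016]],
    [[0.1, -1.6, 0], [0, 0, 0.016]],
    [[0.1, -1.6, 0], [0, 0, 0.016]],
  ],
)

```text
time: 25.62
ee_pos: [0.5392, 0.0118, 0.0588]
ee_rot: [2.988, -0.961, -0.005]
ft_force: [-6.8, -6.3, 3.1]
gripper_width: 0.011
grasp_force: 51.4
```

```bash
python3 n.py "np.r_[2,5,8,10,13,13]"
```

```text
t 25.625 pos [0.5392 0.0118 0.0588] yaw -35.65 handle -35.42 rad 0.1004 Ft(ccw) 9.04 Fr 1.91 Mz axis est 1.23 [-6.8 -6.3  3.1] [-1.21  1.05  0.32]
[[[0.1, 3.5, 0], [0, 0, -0.035]], [[0.4, 8.8, 0], [0, 0, -0.087]], [[1.0, 14.0, 0], [0, 0, -0.14]], [[1.6, 17.4, 0], [0, 0, -0.175]], [[2.7, 22.6, 0], [0, 0, -0.227]], [[2.7, 22.6, 0], [0, 0, -0.227]]]
```

Tight at about 1.2 N m. I let off the load.

play_rows(
  moves=[
    [[0.1, 3.5, 0], [0, 0, -0.035]],
    [[0.4, 8.8, 0], [0, 0, -0.087]],
    [[1.0, 14.0, 0], [0, 0, -0.14]],
    [[1.6, 17.4, 0], [0, 0, -0.175]],
    [[2.1, 20, 0], [0, 0, -0.2]],
    [[2.1, 20, 0], [0, 0, -0.2]],
    [[2.1, 20, 0], [0, 0, -0.2]],
  ],
)

```text
time: 26.5
ee_pos: [0.5299, -0.0045, 0.0591]
ee_rot: [-3.071, 0.661, 0.003]
ft_force: [-4.6, -1.9, 3.5]
gripper_width: 0.0112
grasp_force: 51.4
```

```bash
python3 n.py; python3 -c "
from workcell import ctrl;print(ctrl.sense()['qpos'].round(2))"
```

```text
t 26.5 pos [ 0.5299 -0.0045  0.0591] yaw -24.31 handle -24.7 rad 0.1003 Ft(ccw) 3.59 Fr 3.37 Mz axis est 0.196 [-4.6 -1.9  3.5] [-0.39  0.64 -0.16]
[-0.24  0.27  1.86  0.    1.01  1.76]
```

play_rows(
  moves=[
    [[0.2, 3.5, 0], [0, 0, -0.03]],
    [[0.3, 6, 0], [0, 0, -0.055]],
    [[0.3, 6, 0], [0, 0, -0.055]],
    [[0.3, 6, 0], [0, 0, -0.055]],
  ],
)

```text
time: 27.0
ee_pos: [0.5277, -0.0097, 0.0591]
ee_rot: [-3.087, 0.576, 0.003]
ft_force: [-5.3, 0.9, 3.3]
gripper_width: 0.0111
grasp_force: 51.4
```

```bash
python3 n.py
```

```text
t 27.0 pos [ 0.5277 -0.0097  0.0591] yaw -21.15 handle -21.46 rad 0.1003 Ft(ccw) 1.15 Fr 5.28 Mz axis est -0.102 [-5.3  0.9  3.3] [-0.11  0.67 -0.22]
```

play_rows(
  moves=[
    [[0, 0, 0], [0, 0, 0]],
    [[0, 0, 0], [0, 0, 0]],
    [[0, 0, 0], [0, 0, 0]],
    [[0, 0, 0], [0, 0, 0]],
  ],
  hand=0.45,
)

```text
time: 27.5
ee_pos: [0.5286, -0.0102, 0.0593]
ee_rot: [-3.088, 0.578, -0.001]
ft_force: [0.9, 0.7, -0.2]
gripper_width: 0.0471
grasp_force: 0.0
```

play_rows(
  moves=[
    [[0, 0, -25], [0, 0, 0]],
    [[0, 0, -55], [0, 0, 0]],
    [[0, 0, -75], [0, 0, 0]],
    [[0, 0, -80], [0, 0, 0]],
    [[0, 0, -80], [0, 0, 0]],
  ],
  hand=0.1,
)

```text
time: 28.12
ee_pos: [0.5283, -0.0101, 0.1389]
ee_rot: [-3.088, 0.578, 0.0]
ft_force: [0.3, -0.6, 0.6]
gripper_width: 0.0768
grasp_force: 0.0
```

```bash
python3 n.py; python3 - <<'E'
from m import *
s=ctrl.sense(); c=cam('wrist'); pickle.dump(c,open('w8.pkl','wb'))
d=ctrl.cut_out('wrist','ratchet'); print([(x['conf'],x['box']) for x in d])
# handle edges: fit bar against mask of top match, ignoring rows hidden
m=d[0]['pixels']
print('sil fit',fit(c,m,RAT[:2],[.621,-.0464,-.34],.036))
ys,xs=np.nonzero(m); 
G=cv2.GaussianBlur(cv2.cvtColor(c['frame'],cv2.COLOR_RGB2GRAY).astype(float),(0,0),.7)
E
```

```text
t 28.125 pos [ 0.5283 -0.0101  0.1389] yaw -21.21 handle -21.36 rad 0.0995 Ft(ccw) 0.45 Fr -0.44 Mz axis est -0.006 [ 0.3 -0.6  0.6] [ 0.03  0.03 -0.05]
[(0.92, [219.1, 19.5, 80.0, 278.0]), (0.57, [393.5, 336.0, 67.7, 23.2])]
sil fit (array([ 0.62067087, -0.04626256, -0.38541771]), np.float64(120.89128660286175))
```

play_rows(
  moves=[
    [[30, 0, 0], [0, 0, -0.1]],
    [[65, 0, 0], [0, 0, -0.2]],
    [[90, 0.3, 10], [0, 0, -0.3]],
    [[99, 0.3, 25], [0, 0, -0.35]],
    [[99, 0.3, 40], [0, 0, -0.35]],
    [[99, 0.3, 45], [0, 0, -0.35]],
    [[99, 0.3, 45], [0, 0, -0.35]],
  ],
  hand=0.15,
)

```text
time: 29.1
ee_pos: [0.6198, -0.0459, 0.0936]
ee_rot: [-3.141, 0.032, 0.002]
ft_force: [-0.1, -0.1, 0.2]
gripper_width: 0.073
grasp_force: 0.0
```

```bash
python3 n.py; python3 -c "
from workcell import ctrl;print(ctrl.sense()['qpos'].round(2))"
```

```text
t 29.1 pos [ 0.6198 -0.0459  0.0936] yaw -1.17 handle -22.08 rad 0.0013 Ft(ccw) 0.08 Fr 0.06 Mz axis est -0.027 [-0.1 -0.1  0.2] [ 0.03 -0.03 -0.03]
[-0.27  0.43  1.58  0.    1.14  1.32]
```

play_rows(
  moves=[
    [[1, 0.4, 12], [0, 0, 0]],
    [[1, 0.4, 24], [0, 0, 0]],
    [[1, 0.4, 31], [0, 0, 0]],
    [[1, 0.4, 34], [0, 0, 0]],
    [[1, 0.4, 34], [0, 0, 0]],
  ],
)

```text
time: 29.72
ee_pos: [0.6216, -0.0467, 0.0601]
ee_rot: [-3.141, 0.032, 0.0]
ft_force: [0.4, 0.3, -0.6]
gripper_width: 0.0726
grasp_force: 0.0
```

play_rows(
  moves=[
    [[0, 0, 0], [0, 0, 0]],
    [[0, 0, 0], [0, 0, 0]],
    [[0, 0, 0], [0, 0, 0]],
    [[0, 0, 0], [0, 0, 0]],
    [[0, 0, 0], [0, 0, 0]],
  ],
  hand=1,
  grip_force=100,
)

```text
time: 30.35
ee_pos: [0.6222, -0.0465, 0.0615]
ee_rot: [-3.141, 0.032, -0.002]
ft_force: [-1.2, 1.3, 4.9]
gripper_width: 0.0494
grasp_force: 102.3
```

play_rows(
  moves=[
    [[0, 0, -2], [0, 0, 0]],
    [[0, 0, -4], [0, 0, 0]],
    [[0, 0, -6], [0, 0, 0]],
    [[0, 0, -6], [0, 0, 0]],
  ],
)

```text
time: 30.85
ee_pos: [0.6209, -0.0464, 0.0622]
ee_rot: [-3.141, 0.033, 0.001]
ft_force: [11.4, -1.3, -24.7]
gripper_width: 0.0488
grasp_force: 107.9
```

play_rows(
  moves=[
    [[0.5, 0, 2], [0, 0, 0]],
    [[1, 0, 4], [0, 0, 0]],
    [[1, 0, 4], [0, 0, 0]],
  ],
)

```text
time: 31.22
ee_pos: [0.622, -0.0465, 0.0619]
ee_rot: [-3.141, 0.032, 0.003]
ft_force: [-0.2, 0.9, -4.7]
gripper_width: 0.0492
grasp_force: 109.9
```

```bash
python3 -c "
from workcell import ctrl;s=ctrl.sense();print(s['ee_pos'],s['ft_force'],s['torque'])"
```

```text
[ 0.62196774 -0.04651375  0.06185   ] [-0.18320354  0.86625025 -4.74722244] [ 0.21445808 -0.0556823   0.0053961 ]
```

play_rows(
  moves=[
    [[0, 0, -1], [0, 0, 0]],
    [[0, 0, -2], [0, 0, 0]],
    [[0, 0, -2], [0, 0, 0]],
  ],
)

```text
time: 31.6
ee_pos: [0.6215, -0.0465, 0.0622]
ee_rot: [-3.141, 0.032, 0.003]
ft_force: [5.7, -0.1, -19.8]
gripper_width: 0.0493
grasp_force: 108.8
```

```bash
python3 -c "
from workcell import ctrl;s=ctrl.sense();print(s['ee_pos'],s['ft_force'],s['torque'])"
```

```text
[ 0.62150724 -0.04648739  0.06215483] [  5.65226005  -0.10495417 -19.79664284] [ 0.00259119 -0.90860913  0.00663643]
```

play_rows(
  moves=[
    [[0.5, 0, 0], [0, 0, -0.03]],
    [[0.8, 0, -1], [0, 0, 0.02]],
    [[1, 0, -1.5], [0, 0, -0.03]],
    [[1, 0, -2], [0, 0, 0.02]],
    [[1, 0, -2], [0, 0, 0]],
    [[1, 0, -2], [0, 0, 0]],
  ],
)

```text
time: 32.35
ee_pos: [0.6214, -0.0464, 0.0624]
ee_rot: [-3.14, 0.03, 0.008]
ft_force: [7.1, -1.4, -30.6]
gripper_width: 0.0489
grasp_force: 108.3
```

```bash
python3 -c "
from workcell import ctrl;s=ctrl.sense();print(s['ee_pos'],s['ft_force'],s['torque'])"
```

```text
[ 0.62137092 -0.04640359  0.06239758] [  7.079867    -1.38774824 -30.62776007] [-0.28897506 -1.22004865 -0.01467948]
```

play_rows(
  moves=[
    [[0.7, 0, 0], [0, 0, 0]],
    [[1.3, 0, 0], [0, 0, 0]],
    [[1.3, 0, 0], [0, 0, 0]],
  ],
)

```text
time: 32.72
ee_pos: [0.6217, -0.0464, 0.0623]
ee_rot: [-3.14, 0.03, 0.012]
ft_force: [2.6, -0.2, -27.9]
gripper_width: 0.049
grasp_force: 108.3
```

```bash
python3 -c "
from workcell import ctrl;s=ctrl.sense();print(s['ee_pos'],s['ft_force'],s['torque'])"
```

```text
[ 0.62173611 -0.04644077  0.06234637] [  2.62864892  -0.17362901 -27.88510121] [-0.2253977  -0.62419858 -0.00507444]
```

play_rows(
  moves=[
    [[0, 0, 0], [0.03, 0, 0]],
    [[0, 0, 0], [0.03, 0.03, 0]],
    [[0, 0, 0], [0, 0.03, 0]],
    [[0, 0, 0], [-0.03, 0.03, 0]],
    [[0, 0, 0], [-0.03, 0, 0]],
  ],
)

```text
time: 33.35
ee_pos: [0.6222, -0.0459, 0.0642]
ee_rot: [3.112, -0.029, -0.012]
ft_force: [-1.2, 0.1, -21.5]
gripper_width: 0.0486
grasp_force: 108.7
```

play_rows(
  moves=[
    [[0, 0, 0], [0, -0.03, 0]],
    [[0, 0, 0], [0.03, -0.03, 0]],
    [[0, 0, 0], [0.03, 0, 0]],
    [[0, 0, 0], [0.03, 0, 0]],
  ],
)

```text
time: 33.85
ee_pos: [0.623, -0.0466, 0.0661]
ee_rot: [-3.14, 0.031, 0.009]
ft_force: [-6.6, 0.8, -16.6]
gripper_width: 0.0487
grasp_force: 109.5
```

```bash
python3 -c "
from workcell import ctrl;s=ctrl.sense();print(s['ee_pos'],s['ft_force'],s['torque'])"
```

```text
[ 0.62299427 -0.04659446  0.06611182] [ -6.56545601   0.83496309 -16.6074511 ] [0.15233846 1.31709765 0.15646732]
```

play_rows(
  moves=[
    [[-1.2, 0, -1], [0.03, 0, 0]],
    [[-1.2, 0, -2], [0.03, 0.03, 0]],
    [[-1.2, 0, -3], [-0.03, 0.03, 0]],
    [[-1.2, 0, -4], [-0.03, -0.03, 0]],
    [[-1.2, 0, -4], [0.03, -0.03, 0]],
    [[-1.2, 0, -4], [0, 0, 0]],
    [[-1.2, 0, -4], [0, 0, 0]],
  ],
)

```text
time: 34.72
ee_pos: [0.6273, -0.0476, 0.0747]
ee_rot: [3.14, -0.032, 0.012]
ft_force: [-0.7, -0.4, -6.0]
gripper_width: 0.049
grasp_force: 110.5
```

```bash
python3 -c "
from workcell import ctrl;s=ctrl.sense();print(s['ee_pos'],s['ft_force'],s['torque'])"
```

```text
[ 0.62725035 -0.04764106  0.07468381] [-0.70787926 -0.43949142 -5.95968082] [-0.00904119 -0.03945647  0.02516324]
```

play_rows(
  moves=[
    [[0, 0, -15], [0, 0, 0]],
    [[0, 0, -35], [0, 0, 0]],
    [[0, 0, -55], [0, 0, 0]],
    [[0, 0, -70], [0, 0, 0]],
    [[0, 0, -75], [0, 0, 0]],
    [[0, 0, -75], [0, 0, 0]],
  ],
)

```text
time: 35.48
ee_pos: [0.6237, -0.0467, 0.1454]
ee_rot: [-3.141, 0.032, -0.0]
ft_force: [0.3, 0.0, -5.1]
gripper_width: 0.0491
grasp_force: 110.5
```

```bash
cat > look.py <<'E'
from m import *
s=ctrl.sense(); print(s['time'],s['ee_pos'].round(4),s['ee_rot'].round(4),s['ft_force'].round(1),s['torque'].round(2))
T=s['ee_pos']; r=s['ee_rot']; yaw=2*np.arctan2(r[1],r[0]); yaw=(yaw+np.pi/2)%np.pi-np.pi/2; print('tool yaw',yaw)
t=pose2((.621,-.0464),-.023)
for n in ('scene','side'):
    c=cam(n)
    for d in ctrl.cut_out(n,'clamp')[:1]:
        ys,xs=np.nonzero(d['pixels']); P=back(c,np.c_[xs,ys],.036)-t([0,0,.036]); q=np.hypot(P[:,0],P[:,1]); a=np.degrees(np.arctan2(P[:,1],P[:,0]))+1.3; k=(q>.034)&(q<.06)
        print(n,'clamp',d['conf'],d['box'],k.sum(),np.median(a[k]) if k.any() else None)
    for d in ctrl.cut_out(n,'ratchet'):
        ys,xs=np.nonzero(d['pixels']); uv=np.c_[xs,ys]; u0=proj(c,T)[0]
        if np.hypot(*(uv-u0).T).min()<25: print(n,'ratchet',d['conf'],d['box'],'fit',fit(c,d['pixels'],RAT,[T[0],T[1],yaw-.36],T[2]-.0238))
c=cam('wrist'); pickle.dump(c,open('w9.pkl','wb'))
E
python3 look.py
```

```text
35.475 [ 0.6237 -0.0467  0.1454] [-3.1414e+00  3.1700e-02 -1.0000e-04] [ 0.3  0.  -5.1] [-0.03 -0.14  0.04]
tool yaw -0.020199938742846868
scene clamp 0.73 [239.2, 229.5, 16.1, 23.1] 40 -1.462432712501705
scene ratchet 0.87 [235.6, 180.5, 63.7, 51.2] fit (array([ 0.62653831, -0.04863906, -0.39468952]), np.float64(142.41128883086594))
scene ratchet 0.19 [204.0, 215.9, 77.0, 82.8] fit (array([ 0.76771165, -0.05225217, -0.62385177]), np.float64(2917.140772992003))
side clamp 0.49 [278.0, 193.9, 25.1, 13.1] 30 -3.002178005758346
side ratchet 0.89 [233.4, 164.3, 52.4, 18.8] fit (array([ 0.60289133, -0.03930904, -0.3696111 ]), np.float64(182.90341672345633))
```

```bash
cat > fit6.py <<'E'
from m import *
s=ctrl.sense();T=s['ee_pos']; r=s['ee_rot']; y0=2*np.arctan2(r[1],r[0]); y0=(y0+np.pi/2)%np.pi-np.pi/2
obs=[]
for n in ('scene','side'):
    c=cam(n); best=None
    for d in ctrl.cut_out(n,'ratchet'):
        b=d['box']; u=proj(c,T)[0]
        if d['conf']>.5 and b[0]-20<u[0]<b[0]+b[2]+20 and b[1]-25<u[1]<b[1]+b[3]+25: best=d['pixels']
    if best is not None: obs.append((c,cv2.GaussianBlur(best.astype(float),(0,0),1)))
    print(n,best is not None)
def silm(c,x):
    Rm=Ro.from_euler('ZYX',x[3:6]/100).as_matrix(); m=np.zeros((1536,2048),np.uint8)
    for q in RAT:
        uv=proj(c,(q-[0,0,.032])@Rm.T+x[:3]/1000); cv2.fillConvexPoly(m,cv2.convexHull(np.round((uv+.5)*64-8).astype(np.int32)),255,shift=4)
    return cv2.GaussianBlur(cv2.resize(m,(512,384),interpolation=cv2.INTER_AREA)/255.,(0,0),1)
# gripper hides the head partly: ignore pixels far above; robust weight
ys,xs=np.mgrid[:384,:512]
def e(x):
    v=0
    for c,M in obs:
        d=(silm(c,x)-M)**2; v+=d.sum()
    return v
x0=np.r_[T[:2]*1000,(T[2]+.008)*1000,100*(y0+float(sys.argv[1])),0,0]
r=minimize(e,x0,method='Powell',options=dict(xtol=.02,ftol=1e-4,maxiter=12))
x=r.x; print('start',x0.round(1),e(x0)); print('head centre mm rel TCP',(x[:3]-T*1000).round(2),'yaw',x[3]/100,'rel tool',(x[3]/100-y0).round(4),'pitch',x[4]/100,'roll',x[5]/100,'err',r.fun)
E
timeout 300 python3 fit6.py -0.36
```

```text
scene True
side True
start [623.4 -46.7 152.7 -38.    0.    0. ] 325.6569759828218
head centre mm rel TCP [ 1.15 -0.04  7.94] yaw -0.3827553716793956 rel tool -0.3626 pitch -0.012641641435913785 roll -13.277162616305436 err 271.2107721610809
```

play_rows(
  moves=[
    [[-4, 15, 0], [0, 0, 0]],
    [[-12, 45, 0], [0, 0, -0.05]],
    [[-25, 88, 0], [0, 0, -0.12]],
    [[-38, 130, 0], [0, 0, -0.2]],
    [[-50, 172, 0], [0, 0, -0.27]],
    [[-62, 212, 0], [0, 0, -0.33]],
    [[-72, 245, 10], [0, 0, -0.38]],
    [[-79, 268, 30], [0, 0, -0.41]],
    [[-82, 280, 50], [0, 0, -0.423]],
    [[-82, 280, 60], [0, 0, -0.423]],
    [[-82, 280, 60], [0, 0, -0.423]],
    [[-82, 280, 60], [0, 0, -0.423]],
  ],
)

```text
time: 37.52
ee_pos: [0.5369, -0.3245, 0.0861]
ee_rot: [3.077, 0.63, 0.001]
ft_force: [0.3, -1.5, -5.2]
gripper_width: 0.0488
grasp_force: 110.5
```

```bash
sed -i 's/x\[3:6\]\/100/np.r_[x[3:5],0]\/100/' fit6.py; timeout 300 python3 fit6.py -0.363; python3 - <<'E'
from m import *
s=ctrl.sense(); print(s['time'],s['ee_pos'],s['ee_rot'],s['ft_force'])
c=cam('wrist'); pickle.dump(c,open('w10.pkl','wb'))
for l in('ratchet','cradle'):
    for i,d in enumerate(ctrl.cut_out('wrist',l)): print(l,d['conf'],d['box']); np.save(f'w10_{l}{i}.npy',d['pixels'])
E
```

```text
scene True
side True
start [ 536.9 -324.5   94.1    4.1    0.     0. ] 311.2178607953714
head centre mm rel TCP [-1.62 -0.62  6.38] yaw 0.04120405852129853 rel tool -0.3628 pitch -6.19797507753777e-05 roll 0.0 err 296.365384191305
37.725 [ 0.53671465 -0.32493794  0.08617393] [3.07671338e+00 6.29292809e-01 1.33439403e-03] [-0.60543731  0.14942348 -4.73606151]
ratchet 0.59 [206.2, 200.8, 103.3, 119.7]
cradle 0.85 [391.3, 285.5, 106.4, 98.5]
cradle 0.72 [242.0, 0.4, 79.0, 84.4]
cradle 0.6 [202.8, 145.6, 113.0, 171.3]
```

play_rows(
  moves=[
    [[0, 0, 15], [0, 0, 0]],
    [[0, 0, 32], [0, 0, 0]],
    [[0, 0, 45], [0, 0, 0]],
    [[0, 0, 51], [0, 0, 0]],
    [[0, 0, 53], [0, 0, 0]],
    [[0, 0, 53], [0, 0, 0]],
  ],
)

```text
time: 38.62
ee_pos: [0.5364, -0.3253, 0.0327]
ee_rot: [3.077, 0.628, 0.001]
ft_force: [-0.4, -0.4, -4.7]
gripper_width: 0.0489
grasp_force: 110.5
```

play_rows(
  moves=[
    [[0, 0, 1], [0, 0, 0]],
    [[0, 0, 2], [0, 0, 0]],
    [[0, 0, 2], [0, 0, 0]],
  ],
)

```text
time: 39.0
ee_pos: [0.5367, -0.3255, 0.0317]
ee_rot: [3.077, 0.628, 0.001]
ft_force: [-2.1, 1.8, 4.9]
gripper_width: 0.0492
grasp_force: 111.5
```

play_rows(
  moves=[
    [[0, 0, 0], [0, 0, 0]],
    [[0, 0, 0], [0, 0, 0]],
    [[0, 0, 0], [0, 0, 0]],
    [[0, 0, 0], [0, 0, 0]],
    [[0, 0, 0], [0, 0, 0]],
  ],
  hand=0.05,
)

```text
time: 39.62
ee_pos: [0.5361, -0.3251, 0.0303]
ee_rot: [3.078, 0.628, 0.0]
ft_force: [0.3, 0.3, -0.6]
gripper_width: 0.0809
grasp_force: 0.0
```

play_rows(
  moves=[
    [[0, 0, -15], [0, 0, 0]],
    [[0, 0, -40], [0, 0, 0]],
    [[0, 0, -80], [0, 0, 0]],
    [[0, 0, -130], [0, 0, 0]],
    [[0, 0, -165], [0, 0, -0.15]],
    [[0, 0, -180], [0, 0, -0.33]],
    [[0, 0, -190], [0, 0, -0.5]],
    [[0, 0, -200], [0, 0, -0.67]],
    [[0, 0, -200], [0, 0, -0.85]],
    [[0, 0, -200], [0, 0, -1.02]],
    [[-40, 65, -200], [0, 0, -1.17]],
    [[-40, 65, -200], [0, 0, -1.17]],
    [[-40, 65, -200], [0, 0, -1.17]],
  ],
)

```text
time: 41.25
ee_pos: [0.5245, -0.4012, 0.2309]
ee_rot: [2.222, 2.22, 0.0]
ft_force: [0.6, 0.9, -0.6]
gripper_width: 0.0812
grasp_force: 0.0
```

```bash
python3 - <<'E'
from m import *
s=ctrl.sense(); print(s['time'],s['ee_pos'],s['ee_rot'],s['ft_force'],s['gripper_width'])
c=cam('wrist')
for d in ctrl.cut_out('wrist','ratchet'):
    ys,xs=np.nonzero(d['pixels']); P=back(c,np.c_[xs,ys],.04).mean(0); print(d['conf'],d['box'],P)
    if np.hypot(*(P[:2]-[.47,-.325]))<.06: print('wrist fit',fit(c,d['pixels'],RAT,[.5363,-.325,.04],.006),d['pixels'].sum())
t=pose2((.621,-.0464),-.023)
for n in ('scene','side'):
    c=cam(n)
    for d in ctrl.cut_out(n,'ratchet'):
        ys,xs=np.nonzero(d['pixels']); P=back(c,np.c_[xs,ys],.04).mean(0)
        if np.hypot(*(P[:2]-[.47,-.325]))<.08: print(n,'fit',fit(c,d['pixels'],RAT,[.5363,-.325,.04],.006))
    for d in ctrl.cut_out(n,'clamp')[:1]:
        ys,xs=np.nonzero(d['pixels']); P=back(c,np.c_[xs,ys],.036)-t([0,0,.036]); q=np.hypot(P[:,0],P[:,1]); a=np.degrees(np.arctan2(P[:,1],P[:,0]))+1.3; k=(q>.034)&(q<.06)
        print(n,'clamp',d['conf'],d['box'],k.sum(),np.median(a[k]) if k.any() else None)
E
```

```text
41.25 [ 0.52450852 -0.40117646  0.23093886] [2.22171713e+00 2.22043262e+00 4.93993893e-04] [ 0.58732164  0.89291113 -0.56176701] 0.08119455790526502
0.92 [110.4, 82.6, 180.1, 53.7] [ 0.49059843 -0.32770773  0.04      ]
wrist fit (array([ 0.53656001, -0.32638408,  0.03585797]), np.float64(16.65841752098655)) 3336
0.72 [0.2, 97.8, 65.9, 67.5] [ 0.26931603 -0.34212591  0.04      ]
0.57 [2.7, 0.5, 24.2, 17.2] [ 0.27870239 -0.22692304  0.04      ]
scene fit (array([ 0.5357049 , -0.32760149,  0.03026093]), np.float64(12.95989790396057))
scene clamp 0.64 [235.9, 232.5, 19.2, 21.9] 47 -1.1514041415517784
side fit (array([ 0.53716646, -0.32552667,  0.02839736]), np.float64(15.346126803596963))
```

```bash
python3 -c "
from workcell import ctrl;print(ctrl.job_done())"
```

```text
the job is handed in; nothing more can be done
None
```

The job is handed in, but no verdict came back. I tightened the clamp to about 1.2 N m by the wrist-force reading. Afterwards the cameras put the clamp finger within about 3° of closed, and the wrench lies level in its cradle, within about 6 mm and 0.02 rad of its place.

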